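# Set a patched panel to cure under a weight

### The job

Set the patched pine panel up to cure on the plywood glue-up board: put one pine bearer over each of the two dark ruled lines on the board, lying along its line and centred on it, then lay the panel flat across both bearers, patch upwards, centred over the board and square to the bearers (either way round). Put the plywood caul on the panel, lengthwise along it and centred over the dark patch, then gently set the steel weight upright on the middle of the caul. Do not disturb the tape measure or the screw tin.

Things in the scene. Friction and masses are not known exactly. Their poses are not given: they have to be found in the camera images.
- board_mid (a point): glue-up board, a fixed plywood slab 170 mm (its x) by 220 mm (its y) and 12 mm thick, lying on the bench. The point is the middle of its top face. Two dark ruled lines, 124 mm long and 4 mm wide, run along the board's x, at 60 mm to either side of the middle along its y (line centres at y = +60 mm and y = -60 mm). z up.
- bearer_a_mid (a point): First pine bearer, a bar 100 x 28 x 28 mm, 60 g; the two bearers are alike and interchangeable. The point is its centre (14 mm above its underside); x runs along its length, z up.
- bearer_b_mid (a point): Second pine bearer, a bar 100 x 28 x 28 mm, 60 g; the two bearers are alike and interchangeable. The point is its centre (14 mm above its underside); x runs along its length, z up.
- panel_mid (a point): pine panel 170 x 56 x 18 mm, 100 g, with a rectangular dark wood patch (40 x 26 mm) let into its top face. The point is the panel's centre (9 mm above its underside); x runs along its length, y across it, z up. The patch's centre lies on the panel's length axis, 30 mm from the middle towards the panel's +x end.
- caul_mid (a point): caul, a small plain plywood block 70 x 46 x 15 mm, 40 g, lying flat. The point is its centre (7.5 mm above its underside); x runs along its length, z up.
- weight_mid (a point): steel weight, an upright plain cylinder 46 mm in diameter and 46 mm high, about 0.55 kg. The point is its centre (23 mm above its underside); z is its axis.
- tape_mid (a point): bystander: black tape measure, standing, 66 x 38 mm and 56 mm high, not to be disturbed. The point is its centre; x along its length. Like the tin and all the parts it stands at the start on one of two fixed thin grey sheets, 4 mm thick.
- tin_mid (a point): bystander: open round aluminium tin of brass screws, 72 mm in diameter and 34 mm high, not to be disturbed. The point is its centre.
Mind the look-alikes: they are no part of the job. What is shaped like the part that bears bearer_a_mid but turquoise is not meant. Of the things shaped like the part that bears weight_mid, the bare steel one is meant.

How it is judged:
By the outcome, as a careful person would: the job done as asked, in the order asked, and still so for the second after the job is handed in, with the robot touching nothing.
It also fails if it takes over 144 s, if anything falls off the work surface, if the arm or the gripper's body presses on something with over 40 N, if the wrist force passes 120 N, or if a joint passes its speed limit or range.

### The arm

A 6-joint arm with a two-finger parallel gripper is mounted at the origin on the work surface. World frame = base frame: x ahead of the robot, y to its left, z up, the work surface at z = 0. Lengths are in m, angles in rad, forces in N, time in s.
With the tool pointing down it reaches from about 0.35 to 0.85 m from the base axis. Payload 8.1 kg.
Tool frame: the origin (TCP) lies on the mounting face of the last link; the fingertips stand 186 mm ahead of it and the grasp point (between the pads) lies 167 mm ahead of it; z points along the fingers, y is the line along which they close (so a half turn about z gives the same grasp; the last joint's range is limited). The gripper opens to 93 mm and grips with 3 to 60 N. Pads are 15 mm wide; open, the fingers measure 128 mm over their backs; the gripper's body (75 mm by 188 mm) begins 65 mm behind the grasp point.
Start: joints at [1.085, 0.13, 1.488, -0, 1.523, -0.085], TCP at [0.234, 0.552, 0.405] pointing down, gripper open.
Joint ranges: [-2.96, 2.96], [-0.89, 2.26], [0.02, 2.5], [-1.34, 4.48], [0, 2.73], [-2.66, 2.66]. Speed limits (rad/s): [2.39, 2.39, 2.79, 3.14, 3.14, 3.14].

### API

Orientations are given as a rotation vector (axis times angle).
In Python, from plant import read_state, read_camera, camera_params, close_job gives the robot as it stands. The module is installed in compiled form; this text tells all that it offers.
- The arm moves only by the tool servo_tool, never from a script. Its argument "increments" is a list of rows, each an object with "slide": the shift along the tool's x, y, z in mm, a list of three; "dr": the turn, a rotation vector about the tool's x, y, z in rad, a list of three; "jaw": the closure, from 0 (fully open) to 1 (shut). In form: [{"slide": [x, y, z], "dr": [ax, ay, az], "jaw": jaw}, ...]. A call has 1 to 20 rows; each row is the pose to reach, as a shift and turn from the pose commanded when the call began, along the tool's axes at that moment; what a row does not reach only later rows make up. A row lasts 1/10 s, in which the tool goes at most 50 mm and 8.59 degrees, less where a joint would pass 70% of its speed; a pose out of reach is approached as far as the arm can. A call with a gripper value outside its range is refused whole. The fingers move at their own pace and stop on an object; "force" is the grip in N (left out, the last holds). Time passes only in rows, so rows that repeat a pose let the fingers close. It gives the time, the measured TCP pose, the force, the opening and the grip force at its end, in the units of the state.
- read_state(): the state, without advancing time (a new reading comes with each control period).
- read_camera(name): name is "scene" or "top"; returns (picture, depth): 480x640x3 uint8, red, green, blue; 480x640 float32, m along the optical axis (not along the pixel's ray), 0 where there is no reading.
- camera_params(name): a dict with "fx", "fy", "cx", "cy" (pixels), "k1" (the pictures are not rectified: a ray, as slopes to the right and down, at radius r is drawn at 1 + k1 r^2 times it, then the intrinsics apply), "rvec" (rotation vector, rad) and "tvec" (3), from world to camera coordinates, as OpenCV has them. Camera axes: x right, y down, z forward; pixel columns grow to the right and rows downward; lengths in m; the calibration is good to about 2 mm. A picture is of the moment at which its call begins. camera_params takes no time and is no camera call.
- close_job(): hands the job in; it is judged then, once.
The state is a dict: "t": time; "q": joint angles; "dq": joint speeds; "joint_torque": joint torques, N m; "tool_pos": TCP position; "orientation": TCP orientation; "force": force on the tool from outside, world axes, zero at the start; "wrist_torque": the same for the moment, N m; "opening": finger opening in m; "gripper_force": force on a finger pad.
Only numpy, scipy, OpenCV 4.12 (cv2) and the standard library are available. Lean on these libraries where they do the work, as an engineer would, in place of code of your own. Each camera call takes 0.05 s, during which the arm holds its last target. There are 200 camera calls.

## Working session

There is one attempt and no reset: what is moved stays moved. The work goes in short steps, Python scripts to look and compute and a tool call to move; the robot and the scene stay as the last step left them, time stands still between calls to the robot, and variables do not carry over. Pictures are saved under pics/ and viewed, at most 14 in all, crops included, and the job is handed in when it is done.

Besides the shell and the picture viewer there is one more tool, called after "Emit:" in YAML: its name, and indented under it one key for each argument. servo_tool: Moves the arm, as the interface text tells. Its arguments: {"type":"object","properties":{"increments":{"type":"array"},"force":{"type":"number"}},"required":["increments"]}

```bash
mkdir -p pics; cat > h.py <<'E'
import numpy as np, cv2
from plant import *
def save(n,f):
    p,d=read_camera(n); cv2.imwrite(f,p[:,:,::-1]); np.save(f[:-4]+'_d.npy',d); return p,d
def rays(n,uv):
    c=camera_params(n); uv=np.atleast_2d(np.float64(uv))
    xy=np.c_[(uv[:,0]-c['cx'])/c['fx'],(uv[:,1]-c['cy'])/c['fy']]; s=xy.copy()
    for _ in range(20): s=xy/(1+c['k1']*(s**2).sum(1,keepdims=True))
    R=cv2.Rodrigues(np.float64(c['rvec']))[0]; t=np.float64(c['tvec']).ravel()
    return R,t,np.c_[s,np.ones(len(s))]
def onplane(n,uv,z):
    R,t,r=rays(n,uv); o=-R.T@t; w=r@R
    return o+w*((z-o[2])/w[:,2])[:,None]
def cloud(n,d):
    v,u=np.mgrid[:480,:640]; R,t,r=rays(n,np.c_[u.ravel(),v.ravel()])
    P=(r*d.reshape(-1,1)-t)@R; P[d.ravel()==0]=np.nan
    return P.reshape(480,640,3)
E
python3 - <<'E'
from h import *
for n in('top','scene'):
    p,d=save(n,f'pics/{n}0.png'); print(n,{k:np.round(v,3) for k,v in camera_params(n).items()})
s=read_state(); print(s)
E
```

```text
top {'fx': np.float64(562.563), 'fy': np.float64(562.563), 'cx': np.float64(314.001), 'cy': np.float64(241.144), 'k1': np.float64(-0.019), 'rvec': array([ 2.175, -2.052,  0.216]), 'tvec': array([-0.035,  0.579,  1.287])}
scene {'fx': np.float64(598.914), 'fy': np.float64(598.914), 'cx': np.float64(318.875), 'cy': np.float64(237.796), 'k1': np.float64(0.025), 'rvec': array([ 2.261,  1.089, -0.404]), 'tvec': array([-0.346, -0.311,  1.814])}
{'t': 0.1, 'q': array([ 1.08457729e+00,  1.31079686e-01,  1.48913249e+00, -1.69171886e-05,
        1.52298756e+00, -8.53699989e-02]), 'dq': array([-0.00034108,  0.00063356, -0.00311271,  0.00055764, -0.00077007,
       -0.00079513]), 'joint_torque': array([ 1.28582520e-03, -5.61339641e+01, -4.93096805e+01,  7.71387597e-02,
        2.91781680e-02, -3.58003444e-05]), 'tool_pos': array([0.23399508, 0.55228052, 0.40381646]), 'orientation': array([-6.25356710e-01, -3.07827595e+00,  2.42914656e-03]), 'force': array([ 0.58849088,  0.10200429, -1.10450656]), 'wrist_torque': array([ 0.00553   ,  0.0040673 , -0.01222958]), 'gripper_force': 0.0, 'opening': 0.09322356906052554}
```

View pics/top0.png

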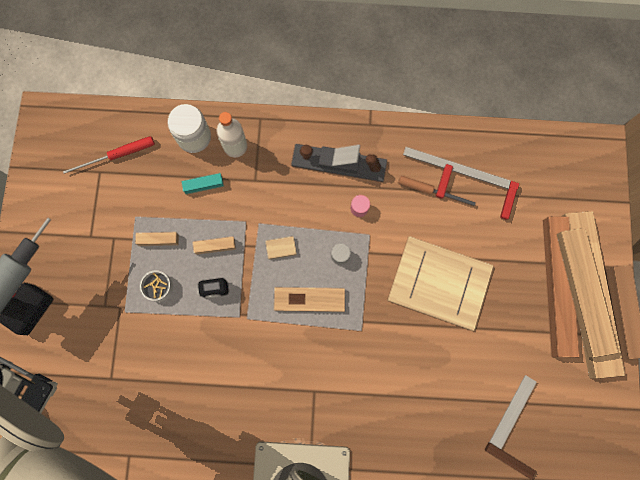

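View pics/scene0.png

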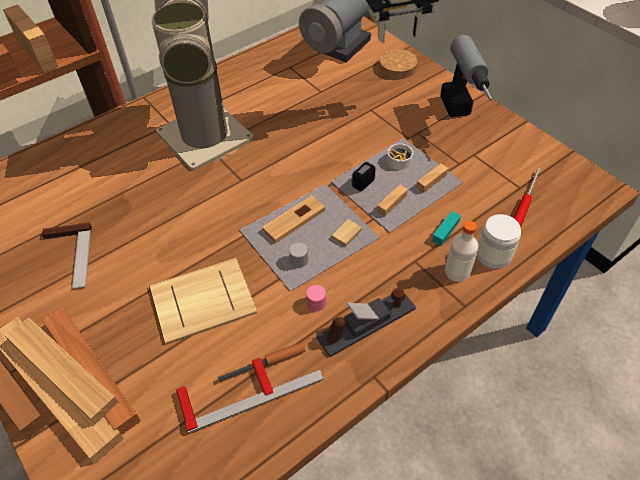

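The top view shows bearers at (156,238) and (214,244), panel at (310,300) with its patch at (297,299), caul at (281,247) and the steel weight at (341,253). The board is at (441,283), the tape at (213,288) and the tin at (155,286). The turquoise bar (202,184) and pink cylinder (360,205) are decoys.

```bash
cat >> h.py <<'E'
def segs(n,p,d,zt,box,mode,tol=.006):
    """mask of top face at height zt inside pixel box; returns points on the plane of the largest blob's contour"""
    P=cloud(n,d); h=cv2.cvtColor(p,cv2.COLOR_RGB2HSV)
    m=np.abs(P[:,:,2]-zt)<tol
    if mode=='sat': m&=h[:,:,1]>70
    if mode=='dark': m&=h[:,:,2]<130
    b=np.zeros_like(m); x0,y0,x1,y1=box; b[y0:y1,x0:x1]=1; m=(m&b).astype(np.uint8)
    k,l,s,c=cv2.connectedComponentsWithStats(m)
    if k<2: return None
    i=1+np.argmax(s[1:,4]); cs,_=cv2.findContours((l==i).astype(np.uint8),cv2.RETR_EXTERNAL,cv2.CHAIN_APPROX_NONE)
    q=max(cs,key=len)[:,0,:]; W=onplane(n,q,zt); A=onplane(n,np.argwhere(l==i)[:,::-1],zt)
    zs=np.median(P[:,:,2][l==i])
    return W,A,zs
def rect(W):
    (c,(a,b),an)=cv2.minAreaRect(np.float32(W[:,:2]*1000))
    if b>a: a,b,an=b,a,an+90
    return np.round(c,1),round(a,1),round(b,1),round((an+90)%180-90,1)
E
python3 - <<'E'
from h import *
B={'top':dict(bA=(125,225,184,250),bB=(185,228,242,258),panel=(268,280,352,320),caul=(260,232,300,262),weight=(325,238,356,270),board=(380,230,500,335),tape=(195,272,232,303),tin=(135,265,175,305),patch=(285,290,310,308)),
'scene':dict(bA=(412,160,452,195),bB=(372,180,412,220),panel=(255,190,330,245),caul=(328,217,365,250),weight=(285,238,312,275),board=(140,250,265,350),tape=(345,155,380,195),tin=(380,140,418,170),patch=(290,200,318,222))}
Z=dict(bA=.032,bB=.032,panel=.022,caul=.019,weight=.05,board=.012,tape=.06,tin=.038,patch=.022)
M=dict(bA='sat',bB='sat',panel='sat',caul='sat',board='sat',patch='dark')
for n in B:
    p=cv2.imread(f'pics/{n}0.png')[:,:,::-1].copy(); d=np.load(f'pics/{n}0_d.npy')
    for k in B[n]:
        r=segs(n,p,d,Z[k],B[n][k],M.get(k,''))
        if r: print(n,k,*rect(r[0]),'mean',np.round(r[1].mean(0)[:2]*1000,1),'z',round(r[2]*1000,1),len(r[1]))
E
```

```text
top bA [570. 384.] 100.8 29.6 -84.7 mean [570.3 384.6] z 32.7 461
top bB [562.2 242.7] 100.2 29.5 -79.0 mean [562.5 242.3] z 33.0 454
top panel [443.5   3.7] 166.3 55.5 -86.7 mean [444.    2.6] z 23.0 1532
top caul [567.7  79.7] 69.3 46.6 -77.2 mean [567.8  80.1] z 20.0 498
top weight [556.7 -65.8] 44.8 41.9 -23.5 mean [556.7 -65.9] z 50.6 270
top board [ 504.7 -314.8] 225.9 174.4 74.2 mean [ 503.1 -314.9] z 13.0 5810
top tape [456.4 231.5] 65.7 37.5 -77.6 mean [456.3 231.5] z 60.0 403
top tin [453.8 372.5] 72.4 69.7 -86.6 mean [454.3 374. ] z 37.6 158
top patch [444.1  33.1] 36.3 21.7 -86.7 mean [444.1  33. ] z 23.5 152
scene bA [574.9 386. ] 106.9 32.6 -86.1 mean [574.2 386.5] z 32.1 301
scene bB [567.  243.3] 105.8 32.9 -80.0 mean [565.6 243.6] z 31.6 311
scene panel [448.9   3.5] 172.4 61.6 -87.5 mean [447.9   1.8] z 21.7 1071
scene caul [572.3  80.8] 75.1 48.8 -76.8 mean [571.1  81.1] z 18.8 387
scene weight [560.4 -66.3] 49.6 41.9 -37.5 mean [560.2 -65.8] z 50.0 225
scene board [ 508.5 -314.4] 223.9 175.0 74.2 mean [ 510.2 -317.3] z 12.0 5393
scene tape [461.1 232. ] 68.0 37.1 -75.9 mean [460.  231.9] z 59.2 215
scene tin [455.4 373.4] 72.5 71.9 -8.0 mean [456.9 373.9] z 36.0 120
scene patch [444.8  35.4] 38.2 24.1 -88.4 mean [445.   35.2] z 22.1 99
```

```bash
cat >> h.py <<'E'
from scipy.spatial.transform import Rotation as Ro
def plan(x,y,z,yaw):
    """slide (mm) and dr from the present pose to TCP x,y,z (mm), tool y at world yaw (deg), tool down"""
    s=read_state(); R=Ro.from_rotvec(s['orientation']); c,n=np.cos(np.radians(yaw)),np.sin(np.radians(yaw))
    T=Ro.from_matrix(np.array([[-n,c,0],[c,n,0],[0,0,-1.]]).T@np.eye(3)) if 0 else Ro.from_matrix(np.c_[[-n,c,0],[c,n,0],[0,0,-1.]])
    sl=R.inv().apply(np.array([x,y,z])-s['tool_pos']*1000); dr=(R.inv()*T).as_rotvec()
    print('slide',np.round(sl,1),'dr',np.round(dr,3),'dist',round(np.linalg.norm(sl)),'deg',round(np.degrees(np.linalg.norm(dr))))
def lines(n,p,box,zt=.012,thr=.62):
    g=cv2.cvtColor(p,cv2.COLOR_RGB2GRAY); x0,y0,x1,y1=box; c=g[y0:y1,x0:x1]
    m=(c<thr*np.median(c)).astype(np.uint8); k,l,s,_=cv2.connectedComponentsWithStats(m)
    for i in range(1,k):
        if s[i,4]>40: yield rect(onplane(n,np.argwhere(l==i)[:,::-1]+[x0,y0],zt)),np.round(onplane(n,np.argwhere(l==i)[:,::-1]+[x0,y0],zt).mean(0)[:2]*1000,1)
E
python3 - <<'E'
from h import *
B=dict(top=(408,247,475,318),scene=(168,265,238,332)); S={'scene':dict(bA=(412,160,452,195,.032),bB=(372,180,412,220,.032),panel=(255,190,330,245,.022),caul=(328,217,365,250,.019))}
for n in B:
    p=cv2.imread(f'pics/{n}0.png')[:,:,::-1].copy(); d=np.load(f'pics/{n}0_d.npy')
    for r in lines(n,p,B[n]): print(n,r)
    for k,b in S.get(n,{}).items():
        r=segs(n,p,d,b[4],b[:4],'sat',.003); print(k,*rect(r[0]))
plan(572,384.5,300,5.3)
E
```

```text
top ((array([ 522.8, -259.3]), 121.1, 2.7, -16.4), array([ 522.7, -259.2]))
scene ((array([ 413.4, -296.3]), 105.7, 18.6, 73.9), array([ 416.2, -296.4]))
scene ((array([ 523.8, -256.8]), 119.0, 3.1, -16.5), array([ 523.7, -256.7]))
scene ((array([ 489.2, -371.6]), 120.4, 3.6, -16.3), array([ 489.4, -371.6]))
scene ((array([ 596.9, -324.1]), 90.7, 7.1, 73.8), array([ 596.8, -322.3]))
bA [574.9 387.2] 104.4 32.5 -85.9
bB [565.3 243.7] 103.2 29.2 -77.9
panel [447.4   4.4] 170.4 58.4 -87.5
caul [571.  81.] 74.2 46.4 -76.8
slide [-376.7  -22.4  103.8] dr [-2.000e-03  1.000e-03  1.077e+00] dist 391 deg 62
```

Emit:
servo_tool:
  increments:
    - {"slide": [-377, -22, 100], "dr": [-0.002, 0.001, 1.077], "jaw": 0}
    - {"slide": [-377, -22, 100], "dr": [-0.002, 0.001, 1.077], "jaw": 0}
    - {"slide": [-377, -22, 100], "dr": [-0.002, 0.001, 1.077], "jaw": 0}
    - {"slide": [-377, -22, 100], "dr": [-0.002, 0.001, 1.077], "jaw": 0}
    - {"slide": [-377, -22, 100], "dr": [-0.002, 0.001, 1.077], "jaw": 0}
    - {"slide": [-377, -22, 100], "dr": [-0.002, 0.001, 1.077], "jaw": 0}
    - {"slide": [-377, -22, 100], "dr": [-0.002, 0.001, 1.077], "jaw": 0}
    - {"slide": [-377, -22, 100], "dr": [-0.002, 0.001, 1.077], "jaw": 0}
    - {"slide": [-377, -22, 100], "dr": [-0.002, 0.001, 1.077], "jaw": 0}
    - {"slide": [-377, -22, 100], "dr": [-0.002, 0.001, 1.077], "jaw": 0}
    - {"slide": [-377, -22, 100], "dr": [-0.002, 0.001, 1.077], "jaw": 0}
    - {"slide": [-377, -22, 100], "dr": [-0.002, 0.001, 1.077], "jaw": 0}
    - {"slide": [-377, -22, 100], "dr": [-0.002, 0.001, 1.077], "jaw": 0}

```text
t: 1.4
tool_pos: [0.5717, 0.3861, 0.3055]
orientation: [-2.113, -2.324, -0.005]
force: [-1.0, -0.3, 0.3]
opening: 0.0931
gripper_force: 0.0
```

```bash
python3 -c "
from h import *
plan(572,385,194,4.9)"
```

```text
slide [-1.400e+00 -1.000e-01  1.115e+02] dr [ 0.002 -0.002  0.009] dist 111 deg 1
```

Emit:
servo_tool:
  increments:
    - {"slide": [-1, 0, 40], "dr": [0.002, -0.002, 0.009], "jaw": 0}
    - {"slide": [-1, 0, 75], "dr": [0.002, -0.002, 0.009], "jaw": 0}
    - {"slide": [-1, 0, 98], "dr": [0.002, -0.002, 0.009], "jaw": 0}
    - {"slide": [-1, 0, 110], "dr": [0.002, -0.002, 0.009], "jaw": 0}
    - {"slide": [-1, 0, 110], "dr": [0.002, -0.002, 0.009], "jaw": 0}
    - {"slide": [-1, 0, 110], "dr": [0.002, -0.002, 0.009], "jaw": 0.3}
    - {"slide": [-1, 0, 110], "dr": [0.002, -0.002, 0.009], "jaw": 0.6}
    - {"slide": [-1, 0, 110], "dr": [0.002, -0.002, 0.009], "jaw": 1}
    - {"slide": [-1, 0, 110], "dr": [0.002, -0.002, 0.009], "jaw": 1}
    - {"slide": [-1, 0, 110], "dr": [0.002, -0.002, 0.009], "jaw": 1}
    - {"slide": [-1, 0, 110], "dr": [0.002, -0.002, 0.009], "jaw": 1}
  force: 15

```text
t: 2.5
tool_pos: [0.5729, 0.3843, 0.1949]
orientation: [-2.126, -2.312, 0.001]
force: [0.2, 0.5, 0.4]
opening: 0.0494
gripper_force: 0.0
```

Emit:
servo_tool:
  increments:
    - {"slide": [0, 0, 0], "dr": [0, 0, 0], "jaw": 1}
    - {"slide": [0, 0, 0], "dr": [0, 0, 0], "jaw": 1}
    - {"slide": [0, 0, 0], "dr": [0, 0, 0], "jaw": 1}
    - {"slide": [0, 0, 0], "dr": [0, 0, 0], "jaw": 1}
    - {"slide": [0, 0, 0], "dr": [0, 0, 0], "jaw": 1}
    - {"slide": [0, 0, 0], "dr": [0, 0, 0], "jaw": 1}
    - {"slide": [0, 0, -20], "dr": [0, 0, 0], "jaw": 1}
    - {"slide": [0, 0, -60], "dr": [0, 0, 0], "jaw": 1}
    - {"slide": [0, 0, -110], "dr": [0, 0, 0], "jaw": 1}
    - {"slide": [0, 0, -130], "dr": [0, 0, 0], "jaw": 1}
    - {"slide": [0, 0, -130], "dr": [0, 0, 0], "jaw": 1}

```text
t: 3.6
tool_pos: [0.5742, 0.3851, 0.3306]
orientation: [2.125, 2.311, 0.012]
force: [0.1, -0.3, -0.8]
opening: 0.0278
gripper_force: 15.0
```

```bash
python3 - <<'E'
from h import *
plan(489.2,-372.6,290,-106.3)
E
```

```text
slide [-748.1 -148.6   36.9] dr [ 1.000e-03 -9.000e-03  1.939e+00] dist 764 deg 111
```

Emit:
servo_tool:
  increments:
    - {"slide": [-748, -149, 37], "dr": [0.001, -0.009, 1.939], "jaw": 1}
    - {"slide": [-748, -149, 37], "dr": [0.001, -0.009, 1.939], "jaw": 1}
    - {"slide": [-748, -149, 37], "dr": [0.001, -0.009, 1.939], "jaw": 1}
    - {"slide": [-748, -149, 37], "dr": [0.001, -0.009, 1.939], "jaw": 1}
    - {"slide": [-748, -149, 37], "dr": [0.001, -0.009, 1.939], "jaw": 1}
    - {"slide": [-748, -149, 37], "dr": [0.001, -0.009, 1.939], "jaw": 1}
    - {"slide": [-748, -149, 37], "dr": [0.001, -0.009, 1.939], "jaw": 1}
    - {"slide": [-748, -149, 37], "dr": [0.001, -0.009, 1.939], "jaw": 1}
    - {"slide": [-748, -149, 37], "dr": [0.001, -0.009, 1.939], "jaw": 1}
    - {"slide": [-748, -149, 37], "dr": [0.001, -0.009, 1.939], "jaw": 1}
    - {"slide": [-748, -149, 37], "dr": [0.001, -0.009, 1.939], "jaw": 1}
    - {"slide": [-748, -149, 37], "dr": [0.001, -0.009, 1.939], "jaw": 1}
    - {"slide": [-748, -149, 37], "dr": [0.001, -0.009, 1.939], "jaw": 1}
    - {"slide": [-748, -149, 37], "dr": [0.001, -0.009, 1.939], "jaw": 1}
    - {"slide": [-748, -149, 37], "dr": [0.001, -0.009, 1.939], "jaw": 1}
    - {"slide": [-748, -149, 37], "dr": [0.001, -0.009, 1.939], "jaw": 1}
    - {"slide": [-748, -149, 37], "dr": [0.001, -0.009, 1.939], "jaw": 1}
    - {"slide": [-748, -149, 37], "dr": [0.001, -0.009, 1.939], "jaw": 1}
    - {"slide": [-748, -149, 37], "dr": [0.001, -0.009, 1.939], "jaw": 1}
    - {"slide": [-748, -149, 37], "dr": [0.001, -0.009, 1.939], "jaw": 1}

```text
t: 5.6
tool_pos: [0.4877, -0.3719, 0.2879]
orientation: [3.105, -0.441, -0.011]
force: [0.4, 0.0, -0.2]
opening: 0.0279
gripper_force: 15.0
```

```bash
python3 - <<'E'
from h import *
plan(489.2,-372.6,204,-106.3); print(read_state()['dq'].round(3))
E
```

```text
slide [ 2.1 -0.3 83.9] dr [0.006 0.006 0.002] dist 84 deg 1
[-0.002 -0.002 -0.007 -0.001  0.001 -0.002]
```

Emit:
servo_tool:
  increments:
    - {"slide": [2, 0, 35], "dr": [0.006, 0.006, 0.002], "jaw": 1}
    - {"slide": [2, 0, 60], "dr": [0.006, 0.006, 0.002], "jaw": 1}
    - {"slide": [2, 0, 75], "dr": [0.006, 0.006, 0.002], "jaw": 1}
    - {"slide": [2, 0, 81], "dr": [0.006, 0.006, 0.002], "jaw": 1}
    - {"slide": [2, 0, 84], "dr": [0.006, 0.006, 0.002], "jaw": 1}
    - {"slide": [2, 0, 84], "dr": [0.006, 0.006, 0.002], "jaw": 1}
    - {"slide": [2, 0, 85], "dr": [0.006, 0.006, 0.002], "jaw": 1}
    - {"slide": [2, 0, 85], "dr": [0.006, 0.006, 0.002], "jaw": 1}
    - {"slide": [2, 0, 85], "dr": [0.006, 0.006, 0.002], "jaw": 0.5}
    - {"slide": [2, 0, 85], "dr": [0.006, 0.006, 0.002], "jaw": 0.5}
    - {"slide": [2, 0, 85], "dr": [0.006, 0.006, 0.002], "jaw": 0.3}
    - {"slide": [2, 0, 85], "dr": [0.006, 0.006, 0.002], "jaw": 0.3}
    - {"slide": [2, 0, 85], "dr": [0.006, 0.006, 0.002], "jaw": 0.3}
    - {"slide": [2, 0, 40], "dr": [0.006, 0.006, 0.002], "jaw": 0}
    - {"slide": [2, 0, 0], "dr": [0.006, 0.006, 0.002], "jaw": 0}
    - {"slide": [2, 0, -10], "dr": [0.006, 0.006, 0.002], "jaw": 0}

```text
t: 7.2
tool_pos: [0.4905, -0.3752, 0.304]
orientation: [3.105, -0.447, 0.011]
force: [1.1, -0.8, 0.3]
opening: 0.0845
gripper_force: 0.0
```

```bash
python3 - <<'E'
from h import *
plan(564,243,300,11.4)
E
```

```text
slide [-104.  -613.8    0.7] dr [ 1.000e-02 -1.000e-03 -2.056e+00] dist 623 deg 118
```

Emit:
servo_tool:
  increments:
    - {"slide": [-104, -614, 0], "dr": [0.01, 0, -2.056], "jaw": 0}
    - {"slide": [-104, -614, 0], "dr": [0.01, 0, -2.056], "jaw": 0}
    - {"slide": [-104, -614, 0], "dr": [0.01, 0, -2.056], "jaw": 0}
    - {"slide": [-104, -614, 0], "dr": [0.01, 0, -2.056], "jaw": 0}
    - {"slide": [-104, -614, 0], "dr": [0.01, 0, -2.056], "jaw": 0}
    - {"slide": [-104, -614, 0], "dr": [0.01, 0, -2.056], "jaw": 0}
    - {"slide": [-104, -614, 0], "dr": [0.01, 0, -2.056], "jaw": 0}
    - {"slide": [-104, -614, 0], "dr": [0.01, 0, -2.056], "jaw": 0}
    - {"slide": [-104, -614, 0], "dr": [0.01, 0, -2.056], "jaw": 0}
    - {"slide": [-104, -614, 0], "dr": [0.01, 0, -2.056], "jaw": 0}
    - {"slide": [-104, -614, 0], "dr": [0.01, 0, -2.056], "jaw": 0}
    - {"slide": [-104, -614, 0], "dr": [0.01, 0, -2.056], "jaw": 0}
    - {"slide": [-104, -614, 0], "dr": [0.01, 0, -2.056], "jaw": 0}
    - {"slide": [-104, -614, 0], "dr": [0.01, 0, -2.056], "jaw": 0}
    - {"slide": [-104, -614, 0], "dr": [0.01, 0, -2.056], "jaw": 0}
    - {"slide": [-104, -614, 0], "dr": [0.01, 0, -2.056], "jaw": 0}
    - {"slide": [-104, -614, 0], "dr": [0.01, 0, -2.056], "jaw": 0}

```text
t: 8.9
tool_pos: [0.5628, 0.2437, 0.2976]
orientation: [-1.989, -2.421, -0.001]
force: [0.1, 0.5, -0.0]
opening: 0.0929
gripper_force: 0.0
```

```bash
python3 - <<'E'
from h import *
plan(564,243,194,11.4)
T=[];S=[]
bx=dict(top=(390,235,495,330),scene=(145,255,260,345))
for n in bx:
    p,d=save(n,f'pics/{n}1.png')
    r=segs(n,p,d,.040,bx[n],'',.003); print(n,*rect(r[0]),r[2])
    for r in lines(n,p,(408,247,480,318) if n=='top' else (168,265,238,332)): print(r)
a=cv2.imread('pics/top1.png')[225:340,380:505];b=cv2.imread('pics/scene1.png')[245:360,140:265]
cv2.imwrite('pics/c1.png',cv2.resize(np.hstack([a,b]),None,fx=3,fy=3,interpolation=2))
E
```

```text
slide [ -1.6   1.6 103.6] dr [-0.005 -0.007 -0.004] dist 104 deg 1
top [ 492.4 -377.1] 99.9 28.9 -16.1 0.040508205176052775
((array([ 521.7, -258.9]), 118.7, 2.7, -16.4), array([ 521.8, -259. ]))
((array([ 487.3, -368.7]), 114.9, 27.0, -1.2), array([ 476. , -367.8]))
scene [ 495.6 -376.1] 102.6 27.9 -16.5 0.03989904395315909
((array([ 413.4, -296.3]), 105.7, 18.5, 74.0), array([ 415.3, -298.2]))
((array([ 523.8, -256.8]), 119.0, 3.1, -16.5), array([ 523.7, -256.7]))
((array([ 530.1, -394.9]), 41.3, 23.5, 60.8), array([ 532.5, -393.4]))
((array([ 596.9, -324.1]), 90.7, 6.0, 72.9), array([ 596.2, -323.7]))
```

View pics/c1.png

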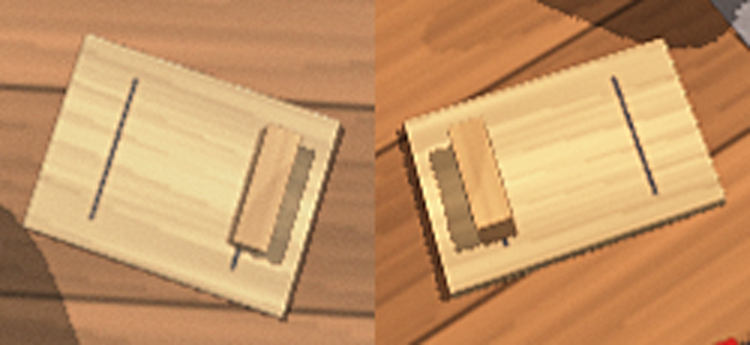

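The first bearer sits about 5 mm too far along board +x and 2 mm across, so I will correct it after the second one is down. Now grasping the second bearer.

Emit:
servo_tool:
  increments:
    - {"slide": [0, 3, 40], "dr": [-0.005, -0.007, -0.004], "jaw": 0.2}
    - {"slide": [0, 3, 75], "dr": [-0.005, -0.007, -0.004], "jaw": 0.2}
    - {"slide": [0, 3, 95], "dr": [-0.005, -0.007, -0.004], "jaw": 0.2}
    - {"slide": [0, 3, 103], "dr": [-0.005, -0.007, -0.004], "jaw": 0.2}
    - {"slide": [0, 3, 103], "dr": [-0.005, -0.007, -0.004], "jaw": 0.2}
    - {"slide": [0, 3, 103], "dr": [-0.005, -0.007, -0.004], "jaw": 1}
    - {"slide": [0, 3, 103], "dr": [-0.005, -0.007, -0.004], "jaw": 1}
    - {"slide": [0, 3, 103], "dr": [-0.005, -0.007, -0.004], "jaw": 1}
    - {"slide": [0, 3, 103], "dr": [-0.005, -0.007, -0.004], "jaw": 1}
    - {"slide": [0, 3, 103], "dr": [-0.005, -0.007, -0.004], "jaw": 1}
    - {"slide": [0, 3, 103], "dr": [-0.005, -0.007, -0.004], "jaw": 1}
    - {"slide": [0, 3, 103], "dr": [-0.005, -0.007, -0.004], "jaw": 1}
    - {"slide": [0, 3, 103], "dr": [-0.005, -0.007, -0.004], "jaw": 1}
    - {"slide": [0, 3, 103], "dr": [-0.005, -0.007, -0.004], "jaw": 1}
    - {"slide": [0, 3, 103], "dr": [-0.005, -0.007, -0.004], "jaw": 1}
    - {"slide": [0, 3, 103], "dr": [-0.005, -0.007, -0.004], "jaw": 1}

```text
t: 10.6
tool_pos: [0.5651, 0.2456, 0.1949]
orientation: [1.984, 2.435, 0.001]
force: [-1.9, -0.6, 3.4]
opening: 0.0279
gripper_force: 15.0
```

Emit:
servo_tool:
  increments:
    - {"slide": [0, 0, -20], "dr": [0, 0, 0], "jaw": 1}
    - {"slide": [0, 0, -60], "dr": [0, 0, 0], "jaw": 1}
    - {"slide": [0, 0, -110], "dr": [0, 0, 0], "jaw": 1}
    - {"slide": [0, 0, -130], "dr": [0, 0, 0], "jaw": 1}
    - {"slide": [0, 0, -130], "dr": [0, 0, 0], "jaw": 1}
    - {"slide": [0, 0, -130], "dr": [0, 0, 0], "jaw": 1}

```text
t: 11.2
tool_pos: [0.5649, 0.2455, 0.3242]
orientation: [1.985, 2.435, 0.001]
force: [0.1, -0.3, -0.8]
opening: 0.0279
gripper_force: 15.0
```

```bash
python3 - <<'E'
from h import *
plan(523,-257.5,290,-106.4)
E
```

```text
slide [-484.2 -142.5   34.2] dr [ 1.00e-03 -1.00e-03  2.06e+00] dist 506 deg 118
```

Emit:
servo_tool:
  increments:
    - {"slide": [-484, -142, 34], "dr": [0.001, -0.001, 2.06], "jaw": 1}
    - {"slide": [-484, -142, 34], "dr": [0.001, -0.001, 2.06], "jaw": 1}
    - {"slide": [-484, -142, 34], "dr": [0.001, -0.001, 2.06], "jaw": 1}
    - {"slide": [-484, -142, 34], "dr": [0.001, -0.001, 2.06], "jaw": 1}
    - {"slide": [-484, -142, 34], "dr": [0.001, -0.001, 2.06], "jaw": 1}
    - {"slide": [-484, -142, 34], "dr": [0.001, -0.001, 2.06], "jaw": 1}
    - {"slide": [-484, -142, 34], "dr": [0.001, -0.001, 2.06], "jaw": 1}
    - {"slide": [-484, -142, 34], "dr": [0.001, -0.001, 2.06], "jaw": 1}
    - {"slide": [-484, -142, 34], "dr": [0.001, -0.001, 2.06], "jaw": 1}
    - {"slide": [-484, -142, 34], "dr": [0.001, -0.001, 2.06], "jaw": 1}
    - {"slide": [-484, -142, 34], "dr": [0.001, -0.001, 2.06], "jaw": 1}
    - {"slide": [-484, -142, 34], "dr": [0.001, -0.001, 2.06], "jaw": 1}
    - {"slide": [-484, -142, 34], "dr": [0.001, -0.001, 2.06], "jaw": 1}
    - {"slide": [-484, -142, 34], "dr": [0.001, -0.001, 2.06], "jaw": 1}
    - {"slide": [-484, -142, 34], "dr": [0.001, -0.001, 2.06], "jaw": 1}
    - {"slide": [-484, -142, 34], "dr": [0.001, -0.001, 2.06], "jaw": 1}
    - {"slide": [-484, -142, 34], "dr": [0.001, -0.001, 2.06], "jaw": 1}

```text
t: 12.9
tool_pos: [0.5232, -0.2569, 0.2896]
orientation: [-3.109, 0.444, 0.003]
force: [-0.1, -0.4, -0.6]
opening: 0.0275
gripper_force: 15.0
```

```bash
python3 - <<'E'
from h import *
plan(523,-257.5,203.5,-106.4)
E
```

```text
slide [ 0.1  0.7 86.1] dr [-0.     0.002  0.003] dist 86 deg 0
```

Emit:
servo_tool:
  increments:
    - {"slide": [0, 1, 35], "dr": [0, 0.002, 0.003], "jaw": 1}
    - {"slide": [0, 1, 60], "dr": [0, 0.002, 0.003], "jaw": 1}
    - {"slide": [0, 1, 75], "dr": [0, 0.002, 0.003], "jaw": 1}
    - {"slide": [0, 1, 83], "dr": [0, 0.002, 0.003], "jaw": 1}
    - {"slide": [0, 1, 86], "dr": [0, 0.002, 0.003], "jaw": 1}
    - {"slide": [0, 1, 86], "dr": [0, 0.002, 0.003], "jaw": 1}
    - {"slide": [0, 1, 87], "dr": [0, 0.002, 0.003], "jaw": 1}
    - {"slide": [0, 1, 87], "dr": [0, 0.002, 0.003], "jaw": 1}

```text
t: 13.7
tool_pos: [0.5237, -0.2584, 0.2049]
orientation: [3.108, -0.452, 0.005]
force: [0.1, -0.3, -0.2]
opening: 0.0279
gripper_force: 15.0
```

Emit:
servo_tool:
  increments:
    - {"slide": [0, 0, 0], "dr": [0, 0, 0], "jaw": 0.5}
    - {"slide": [0, 0, 0], "dr": [0, 0, 0], "jaw": 0.3}
    - {"slide": [0, 0, 0], "dr": [0, 0, 0], "jaw": 0.3}
    - {"slide": [0, 0, 0], "dr": [0, 0, 0], "jaw": 0.3}
    - {"slide": [0, 0, 0], "dr": [0, 0, 0], "jaw": 0.3}
    - {"slide": [0, 0, -40], "dr": [0, 0, 0], "jaw": 0.3}
    - {"slide": [0, 0, -80], "dr": [0, 0, 0], "jaw": 0.3}
    - {"slide": [0, 0, -110], "dr": [0, 0, 0], "jaw": 0.3}
    - {"slide": [0, 0, -110], "dr": [0, 0, 0], "jaw": 0.3}

```text
t: 14.6
tool_pos: [0.5247, -0.259, 0.3199]
orientation: [3.105, -0.452, 0.016]
force: [0.0, -0.2, 1.1]
opening: 0.0651
gripper_force: 0.0
```

```bash
python3 - <<'E'
from h import *
plan(470,3,300,-10)
E
```

```text
slide [-127.3 -235.6   17.9] dr [ 0.011 -0.006 -1.685] dist 268 deg 97
```

Emit:
servo_tool:
  increments:
    - {"slide": [-127, -236, 18], "dr": [0, 0, 0], "jaw": 0.3}
    - {"slide": [-127, -236, 18], "dr": [0, 0, 0], "jaw": 0.3}
    - {"slide": [-127, -236, 18], "dr": [0, 0, 0], "jaw": 0.3}
    - {"slide": [-127, -236, 18], "dr": [0, 0, 0], "jaw": 0.3}
    - {"slide": [-127, -236, 18], "dr": [0, 0, 0], "jaw": 0.3}
    - {"slide": [-127, -236, 18], "dr": [0, 0, 0], "jaw": 0.3}
    - {"slide": [-127, -236, 18], "dr": [0, 0, 0], "jaw": 0.3}

```text
t: 15.3
tool_pos: [0.4677, 0.0067, 0.2945]
orientation: [-3.11, 0.447, -0.0]
force: [-0.9, -1.2, 0.2]
opening: 0.065
gripper_force: 0.0
```

```bash
cat >> h.py <<'E'
def bearers(tag):
    bb=dict(top=[(390,235,440,330),(441,235,500,330)],scene=[(200,250,262,345),(145,250,199,345)])
    bd=dict(top=((504.7,-314.8),),scene=((508.5,-314.4),))
    for n in bb:
        p,d=save(n,f'pics/{n}{tag}.png')
        for i in range(2):
            r=segs(n,p,d,.040,bb[n][i],'',.003); print(n,i,*rect(r[0]),round(r[2],4))
        P=cloud(n,d)
        r=segs(n,p,d,.012,(380,230,500,335) if n=='top' else (140,250,265,350),'sat',.005)
        h=cv2.convexHull(np.float32(r[0][:,:2])).astype(float)[:,0]; print(n,'board',*rect(h))
    a=cv2.imread(f'pics/top{tag}.png')[225:340,380:505];b=cv2.imread(f'pics/scene{tag}.png')[245:360,140:265]
    cv2.imwrite(f'pics/c{tag}.png',cv2.resize(np.hstack([a,b]),None,fx=3,fy=3,interpolation=2))
E
python3 -c "
from h import *
bearers(2)"
```

```text
top 0 [ 524.3 -259.6] 100.4 28.6 -17.0 0.0403
top 1 [ 492.3 -376.8] 100.0 29.3 -16.4 0.0407
top board [ 504.3 -314.8] 227.2 179.0 74.5
scene 0 [ 527.  -259.4] 102.4 27.9 -17.2 0.0401
scene 1 [ 495.3 -375.7] 101.8 27.5 -16.2 0.0402
scene board [ 509.2 -313.3] 223.1 177.6 73.7
```

View pics/c2.png

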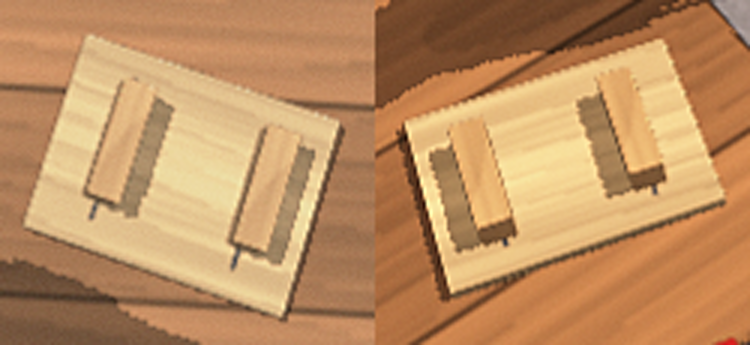

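```bash
python3 - <<'E'
from h import *
p=cv2.imread('pics/top0.png')[:,:,::-1].copy()
for r in lines('top',p,(408,247,478,322),thr=.68): print(r)
R=camera_params('top'); print(-cv2.Rodrigues(R['rvec'])[0].T@R['tvec']); R=camera_params('scene'); print(-cv2.Rodrigues(R['rvec'])[0].T@R['tvec'])
a=cv2.imread('pics/top2.png')[245:320,400:490]; b=cv2.imread('pics/scene2.png')[262:337,160:240]
cv2.imwrite('pics/z2.png',cv2.resize(a,None,fx=8,fy=8,interpolation=0)); 
E
```

```text
((array([ 522.9, -259.1]), 121.1, 3.0, -16.1), array([ 521.4, -258.8]))
((array([ 488.6, -374.2]), 122.1, 3.9, -16.6), array([ 487.5, -374. ]))
((array([ 424.7, -283.7]), 92.0, 31.3, -86.7), array([ 419.6, -265.6]))
[ 0.3072323  -0.00898896  1.37787363]
[ 1.30928012 -0.56529859  1.21392686]
```

View pics/z2.png

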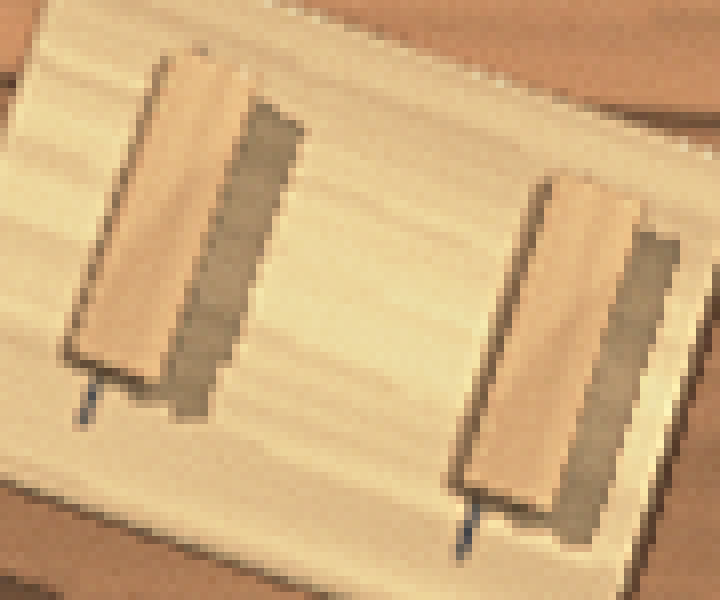

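```bash
python3 -c "
from h import *
plan(523.5,-258.5,260,-106.4)"
```

```text
slide [127.2 236.5  35.6] dr [ 0.001 -0.002 -0.002] dist 271 deg 0
```

Emit:
servo_tool:
  increments:
    - {"slide": [127, 236, 30], "dr": [0, -0.002, -0.002], "jaw": 0.3}
    - {"slide": [127, 236, 30], "dr": [0, -0.002, -0.002], "jaw": 0.3}
    - {"slide": [127, 236, 30], "dr": [0, -0.002, -0.002], "jaw": 0.3}
    - {"slide": [127, 236, 30], "dr": [0, -0.002, -0.002], "jaw": 0.3}
    - {"slide": [127, 236, 30], "dr": [0, -0.002, -0.002], "jaw": 0.3}
    - {"slide": [127, 236, 30], "dr": [0, -0.002, -0.002], "jaw": 0.3}
    - {"slide": [127, 236, 30], "dr": [0, -0.002, -0.002], "jaw": 0.3}
    - {"slide": [127, 236, 60], "dr": [0, -0.002, -0.002], "jaw": 0.3}
    - {"slide": [127, 236, 80], "dr": [0, -0.002, -0.002], "jaw": 0.3}
    - {"slide": [127, 236, 90], "dr": [0, -0.002, -0.002], "jaw": 0.3}
    - {"slide": [127, 236, 91], "dr": [0, -0.002, -0.002], "jaw": 0.3}
    - {"slide": [127, 236, 91], "dr": [0, -0.002, -0.002], "jaw": 1}
    - {"slide": [127, 236, 91], "dr": [0, -0.002, -0.002], "jaw": 1}
    - {"slide": [127, 236, 91], "dr": [0, -0.002, -0.002], "jaw": 1}
    - {"slide": [127, 236, 91], "dr": [0, -0.002, -0.002], "jaw": 1}
    - {"slide": [127, 236, 91], "dr": [0, -0.002, -0.002], "jaw": 1}
    - {"slide": [127, 236, 91], "dr": [0, -0.002, -0.002], "jaw": 1}
    - {"slide": [127, 236, 91], "dr": [0, -0.002, -0.002], "jaw": 1}

```text
t: 17.2
tool_pos: [0.5234, -0.2582, 0.2052]
orientation: [3.109, -0.45, 0.0]
force: [-0.8, 0.8, 3.7]
opening: 0.0278
gripper_force: 15.0
```

```bash
python3 -c "
from h import *
plan(523.5-2,-258.5+2.2,204,-106.4); print(read_state()['tool_pos'])"
```

```text
slide [-2.3 -1.2  1.2] dr [ 0.    -0.    -0.001] dist 3 deg 0
[ 0.52339926 -0.25816296  0.20524352]
```

Emit:
servo_tool:
  increments:
    - {"slide": [0, 0, -5], "dr": [0, 0, 0], "jaw": 1}
    - {"slide": [0, 0, -5], "dr": [0, 0, 0], "jaw": 1}
    - {"slide": [-2.5, -1.5, -5], "dr": [0, 0, 0], "jaw": 1}
    - {"slide": [-2.5, -1.5, -5], "dr": [0, 0, 0], "jaw": 1}
    - {"slide": [-2.5, -1.5, -2], "dr": [0, 0, 0], "jaw": 1}
    - {"slide": [-2.5, -1.5, 0], "dr": [0, 0, 0], "jaw": 1}
    - {"slide": [-2.5, -1.5, 0.5], "dr": [0, 0, 0], "jaw": 1}
    - {"slide": [-2.5, -1.5, 0.5], "dr": [0, 0, 0], "jaw": 1}
    - {"slide": [-2.5, -1.5, 0.5], "dr": [0, 0, 0], "jaw": 0.3}
    - {"slide": [-2.5, -1.5, 0.5], "dr": [0, 0, 0], "jaw": 0.3}
    - {"slide": [-2.5, -1.5, 0.5], "dr": [0, 0, 0], "jaw": 0.3}
    - {"slide": [-2.5, -1.5, 0.5], "dr": [0, 0, 0], "jaw": 0.3}
    - {"slide": [-2.5, -1.5, 0.5], "dr": [0, 0, 0], "jaw": 0.3}
    - {"slide": [-2.5, -1.5, -40], "dr": [0, 0, 0], "jaw": 0.3}
    - {"slide": [-2.5, -1.5, -60], "dr": [0, 0, 0], "jaw": 0.3}
    - {"slide": [0, 60, -60], "dr": [0, 0, 0], "jaw": 0.3}
    - {"slide": [0, 100, -60], "dr": [0, 0, 0], "jaw": 0.3}
    - {"slide": [0, 121, -60], "dr": [0, 0, 0], "jaw": 0.3}
    - {"slide": [0, 121, -60], "dr": [0, 0, 0], "jaw": 0.3}
    - {"slide": [0, 121, -60], "dr": [0, 0, 0], "jaw": 0.3}

```text
t: 19.2
tool_pos: [0.4887, -0.3743, 0.2645]
orientation: [-3.108, 0.452, 0.001]
force: [0.7, -0.2, -0.8]
opening: 0.0651
gripper_force: 0.0
```

Emit:
servo_tool:
  increments:
    - {"slide": [0, 0, 30], "dr": [0, 0, 0], "jaw": 0.3}
    - {"slide": [0, 0, 50], "dr": [0, 0, 0], "jaw": 0.3}
    - {"slide": [0, 0, 60], "dr": [0, 0, 0], "jaw": 0.3}
    - {"slide": [0, 0, 60], "dr": [0, 0, 0], "jaw": 0.3}
    - {"slide": [0, 0, 60], "dr": [0, 0, 0], "jaw": 1}
    - {"slide": [0, 0, 60], "dr": [0, 0, 0], "jaw": 1}
    - {"slide": [0, 0, 60], "dr": [0, 0, 0], "jaw": 1}
    - {"slide": [0, 0, 60], "dr": [0, 0, 0], "jaw": 1}
    - {"slide": [0, 0, 60], "dr": [0, 0, 0], "jaw": 1}
    - {"slide": [0, 0, 60], "dr": [0, 0, 0], "jaw": 1}
    - {"slide": [0, 0, 60], "dr": [0, 0, 0], "jaw": 1}

```text
t: 20.3
tool_pos: [0.4891, -0.3743, 0.2053]
orientation: [3.109, -0.45, 0.0]
force: [-0.0, -0.1, 3.5]
opening: 0.0279
gripper_force: 15.0
```

```bash
python3 -c "
from h import *
plan(521.5-33.9,-256.3-115.1,204,-106.4)"
```

```text
slide [-2.2 -2.4  1.3] dr [ 0.    -0.    -0.001] dist 3 deg 0
```

Emit:
servo_tool:
  increments:
    - {"slide": [0, 0, -5], "dr": [0, 0, 0], "jaw": 1}
    - {"slide": [0, 0, -5], "dr": [0, 0, 0], "jaw": 1}
    - {"slide": [-4.5, -2.5, -5], "dr": [0, 0, 0], "jaw": 1}
    - {"slide": [-4.5, -2.5, -5], "dr": [0, 0, 0], "jaw": 1}
    - {"slide": [-4.5, -2.5, -2], "dr": [0, 0, 0], "jaw": 1}
    - {"slide": [-4.5, -2.5, 0], "dr": [0, 0, 0], "jaw": 1}
    - {"slide": [-4.5, -2.5, 0.5], "dr": [0, 0, 0], "jaw": 1}
    - {"slide": [-4.5, -2.5, 0.5], "dr": [0, 0, 0], "jaw": 1}
    - {"slide": [-4.5, -2.5, 0.5], "dr": [0, 0, 0], "jaw": 0.3}
    - {"slide": [-4.5, -2.5, 0.5], "dr": [0, 0, 0], "jaw": 0.3}
    - {"slide": [-4.5, -2.5, 0.5], "dr": [0, 0, 0], "jaw": 0.3}
    - {"slide": [-4.5, -2.5, 0.5], "dr": [0, 0, 0], "jaw": 0.3}
    - {"slide": [-4.5, -2.5, 0.5], "dr": [0, 0, 0], "jaw": 0.3}
    - {"slide": [-4.5, -2.5, -40], "dr": [0, 0, 0], "jaw": 0.3}
    - {"slide": [-4.5, -2.5, -80], "dr": [0, 0, 0], "jaw": 0.3}
    - {"slide": [-4.5, -2.5, -100], "dr": [0, 0, 0], "jaw": 0}

```text
t: 21.9
tool_pos: [0.4861, -0.3711, 0.3089]
orientation: [3.107, -0.449, 0.006]
force: [1.0, -0.3, -0.5]
opening: 0.0695
gripper_force: 0.0
```

Emit:
servo_tool:
  increments:
    - {"slide": [-148, -350, 0], "dr": [0, 0, 0], "jaw": 0}
    - {"slide": [-148, -350, 0], "dr": [0, 0, 0], "jaw": 0}
    - {"slide": [-148, -350, 0], "dr": [0, 0, 0], "jaw": 0}
    - {"slide": [-148, -350, 0], "dr": [0, 0, 0], "jaw": 0}
    - {"slide": [-148, -350, 0], "dr": [0, 0, 0], "jaw": 0}
    - {"slide": [-148, -350, 0], "dr": [0, 0, 0], "jaw": 0}
    - {"slide": [-148, -350, 0], "dr": [0, 0, 0], "jaw": 0}
    - {"slide": [-148, -350, 0], "dr": [0, 0, 0], "jaw": 0}
    - {"slide": [-148, -350, 0], "dr": [0, 0, 0], "jaw": 0}

```text
t: 22.8
tool_pos: [0.442, 0.0102, 0.3049]
orientation: [-3.109, 0.443, 0.0]
force: [0.7, -0.3, 0.4]
opening: 0.0929
gripper_force: 0.0
```

```bash
python3 - <<'E'
from h import *
bearers(3)
a=cv2.imread('pics/top3.png')[245:320,400:490]; b=cv2.imread('pics/scene3.png')[262:337,150:240]
cv2.imwrite('pics/z3.png',cv2.resize(np.hstack([a[:,:75],b]),None,fx=4.8,fy=4.8,interpolation=0)); 
plan(445.5,3.2,300,-176.9);plan(445.5,3.2,300,3.1); print(read_state()['q'].round(2))
E
```

```text
top 0 [ 521.9 -257.2] 100.8 28.5 -16.8 0.0404
top 1 [ 488.4 -372.4] 100.9 28.8 -17.0 0.0404
top board [ 504.4 -316.2] 223.6 173.1 74.1
scene 0 [ 524.5 -256.8] 101.7 28.0 -16.7 0.04
scene 1 [ 492.2 -371.6] 103.2 27.7 -16.5 0.04
scene board [ 509.2 -314.3] 221.1 175.5 73.7
slide [4.  3.3 5. ] dr [ 0.000e+00 -1.000e-03  1.232e+00] dist 7 deg 71
slide [4.  3.3 5. ] dr [ 1.00e-03  0.00e+00 -1.91e+00] dist 7 deg 109
[-0.1  -0.24  2.03 -0.    1.35  1.76]
```

View pics/z3.png

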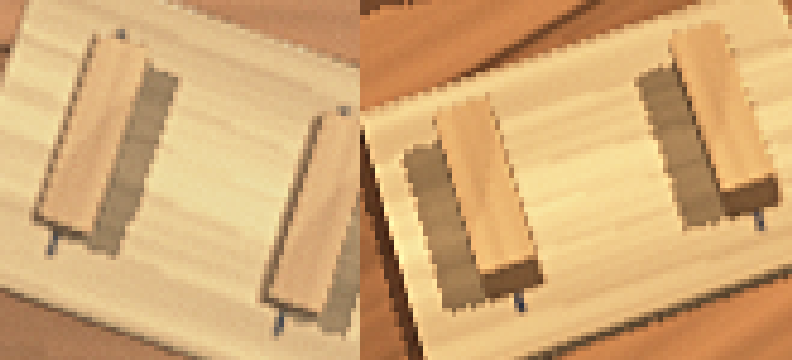

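Emit:
servo_tool:
  increments:
    - {"slide": [5, 3, 0], "dr": [0.001, 0, -1.91], "jaw": 0}
    - {"slide": [5, 3, 0], "dr": [0.001, 0, -1.91], "jaw": 0}
    - {"slide": [5, 3, 0], "dr": [0.001, 0, -1.91], "jaw": 0}
    - {"slide": [5, 3, 0], "dr": [0.001, 0, -1.91], "jaw": 0}
    - {"slide": [5, 3, 0], "dr": [0.001, 0, -1.91], "jaw": 0}
    - {"slide": [5, 3, 0], "dr": [0.001, 0, -1.91], "jaw": 0}
    - {"slide": [5, 3, 0], "dr": [0.001, 0, -1.91], "jaw": 0}
    - {"slide": [5, 3, 0], "dr": [0.001, 0, -1.91], "jaw": 0}
    - {"slide": [5, 3, 0], "dr": [0.001, 0, -1.91], "jaw": 0}
    - {"slide": [5, 3, 0], "dr": [0.001, 0, -1.91], "jaw": 0}
    - {"slide": [5, 3, 0], "dr": [0.001, 0, -1.91], "jaw": 0}
    - {"slide": [5, 3, 0], "dr": [0.001, 0, -1.91], "jaw": 0}
    - {"slide": [5, 3, 0], "dr": [0.001, 0, -1.91], "jaw": 0}
    - {"slide": [5, 3, 0], "dr": [0.001, 0, -1.91], "jaw": 0}
    - {"slide": [5, 3, 0], "dr": [0.001, 0, -1.91], "jaw": 0}

```text
t: 24.4
tool_pos: [0.4467, 0.0018, 0.3048]
orientation: [-2.168, -2.272, 0.001]
force: [0.8, -0.2, 0.6]
opening: 0.0929
gripper_force: 0.0
```

```bash
python3 -c "
from h import *
plan(445,4.8,192,3.1)"
```

```text
slide [  3.   -1.4 112.8] dr [-0.001 -0.    -0.007] dist 113 deg 0
```

Emit:
servo_tool:
  increments:
    - {"slide": [3, -1.5, 40], "dr": [0, 0, -0.007], "jaw": 0}
    - {"slide": [3, -1.5, 80], "dr": [0, 0, -0.007], "jaw": 0}
    - {"slide": [3, -1.5, 103], "dr": [0, 0, -0.007], "jaw": 0}
    - {"slide": [3, -1.5, 112], "dr": [0, 0, -0.007], "jaw": 0}
    - {"slide": [3, -1.5, 112.5], "dr": [0, 0, -0.007], "jaw": 0}
    - {"slide": [3, -1.5, 112.5], "dr": [0, 0, -0.007], "jaw": 0}
    - {"slide": [3, -1.5, 112.5], "dr": [0, 0, -0.007], "jaw": 1}
    - {"slide": [3, -1.5, 112.5], "dr": [0, 0, -0.007], "jaw": 1}
    - {"slide": [3, -1.5, 112.5], "dr": [0, 0, -0.007], "jaw": 1}
    - {"slide": [3, -1.5, 112.5], "dr": [0, 0, -0.007], "jaw": 1}
    - {"slide": [3, -1.5, 112.5], "dr": [0, 0, -0.007], "jaw": 1}
    - {"slide": [3, -1.5, 112.5], "dr": [0, 0, -0.007], "jaw": 1}
    - {"slide": [3, -1.5, 112.5], "dr": [0, 0, -0.007], "jaw": 1}
    - {"slide": [3, -1.5, 112.5], "dr": [0, 0, -0.007], "jaw": 1}
    - {"slide": [3, -1.5, 112.5], "dr": [0, 0, -0.007], "jaw": 1}
    - {"slide": [3, -1.5, 112.5], "dr": [0, 0, -0.007], "jaw": 1}
  force: 25

```text
t: 26.0
tool_pos: [0.4448, 0.0058, 0.1924]
orientation: [-2.154, -2.285, 0.0]
force: [-0.6, -0.1, 3.0]
opening: 0.0554
gripper_force: 24.9
```

Emit:
servo_tool:
  increments:
    - {"slide": [0, 0, -15], "dr": [0, 0, 0], "jaw": 1}
    - {"slide": [0, 0, -50], "dr": [0, 0, 0], "jaw": 1}
    - {"slide": [0, 0, -90], "dr": [0, 0, 0], "jaw": 1}
    - {"slide": [0, 0, -120], "dr": [0, 0, 0], "jaw": 1}
    - {"slide": [0, 0, -130], "dr": [0, 0, 0], "jaw": 1}
    - {"slide": [0, 0, -130], "dr": [0, 0, 0], "jaw": 1}

```text
t: 26.6
tool_pos: [0.4454, 0.0057, 0.3234]
orientation: [2.154, 2.285, 0.003]
force: [-0.5, 0.5, -1.5]
opening: 0.0557
gripper_force: 25.0
```

```bash
python3 -c "
from h import *
plan(504.5,-313.8,310,-16.5)"
```

```text
slide [-322.4   40.1   13.5] dr [ 0.002 -0.001  0.347] dist 325 deg 20
```

Emit:
servo_tool:
  increments:
    - {"slide": [-322, 40, 13], "dr": [0.002, -0.001, 0.347], "jaw": 1}
    - {"slide": [-322, 40, 13], "dr": [0.002, -0.001, 0.347], "jaw": 1}
    - {"slide": [-322, 40, 13], "dr": [0.002, -0.001, 0.347], "jaw": 1}
    - {"slide": [-322, 40, 13], "dr": [0.002, -0.001, 0.347], "jaw": 1}
    - {"slide": [-322, 40, 13], "dr": [0.002, -0.001, 0.347], "jaw": 1}
    - {"slide": [-322, 40, 13], "dr": [0.002, -0.001, 0.347], "jaw": 1}
    - {"slide": [-322, 40, 13], "dr": [0.002, -0.001, 0.347], "jaw": 1}
    - {"slide": [-322, 40, 13], "dr": [0.002, -0.001, 0.347], "jaw": 1}
    - {"slide": [-322, 40, 13], "dr": [0.002, -0.001, 0.347], "jaw": 1}
    - {"slide": [-322, 40, 13], "dr": [0.002, -0.001, 0.347], "jaw": 1}
    - {"slide": [-322, 40, 13], "dr": [0.002, -0.001, 0.347], "jaw": 1}

```text
t: 27.7
tool_pos: [0.5038, -0.3119, 0.3084]
orientation: [-2.514, -1.88, 0.004]
force: [-1.2, 0.1, 0.1]
opening: 0.0556
gripper_force: 25.0
```

```bash
python3 -c "
from h import *
plan(504.5,-313.8,229.5,-16.5)"
```

```text
slide [-1.5  1.5 78.9] dr [-0.004  0.     0.001] dist 79 deg 0
```

Emit:
servo_tool:
  increments:
    - {"slide": [-1.5, 1.5, 30], "dr": [-0.004, 0, 0.001], "jaw": 1}
    - {"slide": [-1.5, 1.5, 55], "dr": [-0.004, 0, 0.001], "jaw": 1}
    - {"slide": [-1.5, 1.5, 69], "dr": [-0.004, 0, 0.001], "jaw": 1}
    - {"slide": [-1.5, 1.5, 75], "dr": [-0.004, 0, 0.001], "jaw": 1}
    - {"slide": [-1.5, 1.5, 78], "dr": [-0.004, 0, 0.001], "jaw": 1}
    - {"slide": [-1.5, 1.5, 79], "dr": [-0.004, 0, 0.001], "jaw": 1}
    - {"slide": [-1.5, 1.5, 79], "dr": [-0.004, 0, 0.001], "jaw": 1}
    - {"slide": [-1.5, 1.5, 79], "dr": [-0.004, 0, 0.001], "jaw": 1}

```text
t: 28.5
tool_pos: [0.505, -0.3155, 0.2312]
orientation: [2.516, 1.876, 0.001]
force: [-0.3, -0.3, -1.2]
opening: 0.0561
gripper_force: 25.0
```

Emit:
servo_tool:
  increments:
    - {"slide": [0, 0, 0.5], "dr": [0, 0, 0], "jaw": 1}
    - {"slide": [0, 0, 0.5], "dr": [0, 0, 0], "jaw": 0.2}
    - {"slide": [0, 0, 0.5], "dr": [0, 0, 0], "jaw": 0.1}
    - {"slide": [0, 0, 0.5], "dr": [0, 0, 0], "jaw": 0.1}
    - {"slide": [0, 0, 0.5], "dr": [0, 0, 0], "jaw": 0.1}
    - {"slide": [0, 0, 0.5], "dr": [0, 0, 0], "jaw": 0.1}
    - {"slide": [0, 0, 0.5], "dr": [0, 0, 0], "jaw": 0.1}
    - {"slide": [0, 0, -30], "dr": [0, 0, 0], "jaw": 0.1}
    - {"slide": [0, 0, -70], "dr": [0, 0, 0], "jaw": 0.1}
    - {"slide": [0, 0, -80], "dr": [0, 0, 0], "jaw": 0.1}

```text
t: 29.5
tool_pos: [0.5057, -0.316, 0.3152]
orientation: [2.512, 1.873, 0.003]
force: [0.9, -0.3, 1.4]
opening: 0.0838
gripper_force: 0.0
```

```bash
python3 -c "
from h import *
plan(569,81,300,12.8)"
```

```text
slide [398.6 -52.6  13.5] dr [ 0.007  0.005 -0.512] dist 402 deg 29
```

Emit:
servo_tool:
  increments:
    - {"slide": [399, -53, 5], "dr": [0.007, 0.005, -0.512], "jaw": 0}
    - {"slide": [399, -53, 5], "dr": [0.007, 0.005, -0.512], "jaw": 0}
    - {"slide": [399, -53, 5], "dr": [0.007, 0.005, -0.512], "jaw": 0}
    - {"slide": [399, -53, 5], "dr": [0.007, 0.005, -0.512], "jaw": 0}
    - {"slide": [399, -53, 5], "dr": [0.007, 0.005, -0.512], "jaw": 0}
    - {"slide": [399, -53, 5], "dr": [0.007, 0.005, -0.512], "jaw": 0}
    - {"slide": [399, -53, 5], "dr": [0.007, 0.005, -0.512], "jaw": 0}
    - {"slide": [399, -53, 5], "dr": [0.007, 0.005, -0.512], "jaw": 0}
    - {"slide": [399, -53, 5], "dr": [0.007, 0.005, -0.512], "jaw": 0}
    - {"slide": [399, -53, 5], "dr": [0.007, 0.005, -0.512], "jaw": 0}
    - {"slide": [399, -53, 5], "dr": [0.007, 0.005, -0.512], "jaw": 0}
    - {"slide": [399, -53, 5], "dr": [0.007, 0.005, -0.512], "jaw": 0}

```text
t: 30.7
tool_pos: [0.5674, 0.0809, 0.3045]
orientation: [-1.958, -2.447, 0.002]
force: [-0.2, -0.1, -0.4]
opening: 0.093
gripper_force: 0.0
```

```bash
python3 - <<'E'
from h import *
for n,b in dict(top=(385,220,500,335),scene=(140,235,265,350)).items():
    p,d=save(n,f'pics/{n}4.png')
    r=segs(n,p,d,.058,b,'',.003); print(n,*rect(r[0]),round(r[2],4))
    r=segs(n,p,d,.058,b,'dark',.004); 
    if r: print(n,'patch',*rect(r[0]),len(r[1]))
a=cv2.imread('pics/top4.png')[225:340,380:505];b=cv2.imread('pics/scene4.png')[245:360,140:265]
cv2.imwrite('pics/c4.png',cv2.resize(np.hstack([a,b]),None,fx=3,fy=3,interpolation=2))
plan(568,82,192.5,12.8)
E
```

```text
top [ 503.6 -317.3] 171.3 56.7 72.6 0.0586
top patch [ 514.1 -290.5] 38.6 23.6 72.3 127
scene [ 507.7 -317. ] 168.5 60.6 72.6 0.058
scene patch [ 514.8 -287.9] 38.2 24.7 72.2 126
slide [  0.3   1.3 112.1] dr [-0.005 -0.005 -0.003] dist 112 deg 0
```

View pics/c4.png

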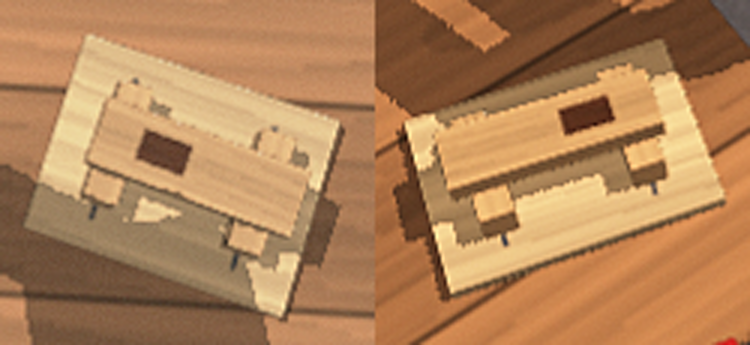

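Panel is about 2.8 mm low along board y and about 1° off. I'll regrip and nudge it.

```bash
python3 -c "
from h import *
plan(505,-315.5,300,-16.6)"
```

```text
slide [-373.2 -147.8    3.5] dr [-0.006 -0.004  0.511] dist 401 deg 29
```

Emit:
servo_tool:
  increments:
    - {"slide": [-373, -148, 3], "dr": [-0.006, -0.004, 0.511], "jaw": 0}
    - {"slide": [-373, -148, 3], "dr": [-0.006, -0.004, 0.511], "jaw": 0}
    - {"slide": [-373, -148, 3], "dr": [-0.006, -0.004, 0.511], "jaw": 0}
    - {"slide": [-373, -148, 3], "dr": [-0.006, -0.004, 0.511], "jaw": 0}
    - {"slide": [-373, -148, 3], "dr": [-0.006, -0.004, 0.511], "jaw": 0}
    - {"slide": [-373, -148, 3], "dr": [-0.006, -0.004, 0.511], "jaw": 0}
    - {"slide": [-373, -148, 3], "dr": [-0.006, -0.004, 0.511], "jaw": 0}
    - {"slide": [-373, -148, 3], "dr": [-0.006, -0.004, 0.511], "jaw": 0}
    - {"slide": [-373, -148, 3], "dr": [-0.006, -0.004, 0.511], "jaw": 0}
    - {"slide": [-373, -148, 3], "dr": [-0.006, -0.004, 0.511], "jaw": 0}
    - {"slide": [-373, -148, 3], "dr": [-0.006, -0.004, 0.511], "jaw": 0}
    - {"slide": [-373, -148, 3], "dr": [-0.006, -0.004, 0.511], "jaw": 0}
    - {"slide": [-373, -148, 3], "dr": [-0.006, -0.004, 0.511], "jaw": 0}

```text
t: 32.1
tool_pos: [0.506, -0.3128, 0.3005]
orientation: [2.515, 1.882, -0.0]
force: [0.2, -0.5, -0.2]
opening: 0.0933
gripper_force: 0.0
```

```bash
python3 -c "
from h import *
plan(505,-315.5,230,-16.6)"
```

```text
slide [-2.8 -0.2 70.5] dr [0.    0.    0.004] dist 71 deg 0
```

Emit:
servo_tool:
  increments:
    - {"slide": [0, 0, 30], "dr": [0, 0, 0.004], "jaw": 0}
    - {"slide": [0, 0, 55], "dr": [0, 0, 0.004], "jaw": 0}
    - {"slide": [0, 0, 68], "dr": [0, 0, 0.004], "jaw": 0}
    - {"slide": [0, 0, 70], "dr": [0, 0, 0.004], "jaw": 0}
    - {"slide": [0, 0, 70], "dr": [0, 0, 0.004], "jaw": 1}
    - {"slide": [0, 0, 70], "dr": [0, 0, 0.004], "jaw": 1}
    - {"slide": [0, 0, 70], "dr": [0, 0, 0.004], "jaw": 1}
    - {"slide": [0, 0, 70], "dr": [0, 0, 0.004], "jaw": 1}
    - {"slide": [0, 0, 70], "dr": [0, 0, 0.004], "jaw": 1}
    - {"slide": [0, 0, 70], "dr": [0, 0, 0.004], "jaw": 1}
    - {"slide": [0, 0, 70], "dr": [0, 0, 0.004], "jaw": 1}
    - {"slide": [0, 0, 70], "dr": [0, 0, 0.004], "jaw": 1}
    - {"slide": [0, 0, 70], "dr": [0, 0, 0.004], "jaw": 1}

```text
t: 33.4
tool_pos: [0.5057, -0.3142, 0.231]
orientation: [2.52, 1.874, -0.0]
force: [-0.9, 0.4, 4.9]
opening: 0.0557
gripper_force: 25.0
```

Emit:
servo_tool:
  increments:
    - {"slide": [0, 0, -5], "dr": [0, 0, 0], "jaw": 1}
    - {"slide": [0, 0, -5], "dr": [0, 0, 0], "jaw": 1}
    - {"slide": [2.8, 0, -5], "dr": [0, 0, -0.012], "jaw": 1}
    - {"slide": [2.8, 0, -5], "dr": [0, 0, -0.012], "jaw": 1}
    - {"slide": [2.8, 0, -2], "dr": [0, 0, -0.012], "jaw": 1}
    - {"slide": [2.8, 0, 0], "dr": [0, 0, -0.012], "jaw": 1}
    - {"slide": [2.8, 0, 0.5], "dr": [0, 0, -0.012], "jaw": 1}
    - {"slide": [2.8, 0, 0.5], "dr": [0, 0, -0.012], "jaw": 1}
    - {"slide": [2.8, 0, 0.5], "dr": [0, 0, -0.012], "jaw": 0.2}
    - {"slide": [2.8, 0, 0.5], "dr": [0, 0, -0.012], "jaw": 0.1}
    - {"slide": [2.8, 0, 0.5], "dr": [0, 0, -0.012], "jaw": 0.1}
    - {"slide": [2.8, 0, 0.5], "dr": [0, 0, -0.012], "jaw": 0.1}
    - {"slide": [2.8, 0, 0.5], "dr": [0, 0, -0.012], "jaw": 0.1}
    - {"slide": [2.8, 0, 0.5], "dr": [0, 0, -0.012], "jaw": 0.1}
    - {"slide": [2.8, 0, -30], "dr": [0, 0, -0.012], "jaw": 0.1}
    - {"slide": [2.8, 0, -60], "dr": [0, 0, -0.012], "jaw": 0.1}
    - {"slide": [2.8, 0, -75], "dr": [0, 0, -0.012], "jaw": 0.1}
    - {"slide": [2.8, 0, -75], "dr": [0, 0, -0.012], "jaw": 0}
    - {"slide": [2.8, 0, -75], "dr": [0, 0, -0.012], "jaw": 0}

```text
t: 35.3
tool_pos: [0.5062, -0.3113, 0.3047]
orientation: [-2.51, -1.89, 0.001]
force: [-0.0, 0.3, -1.3]
opening: 0.092
gripper_force: 0.0
```

```bash
python3 -c "
from h import *
plan(568,82,300,12.8)"
```

```text
slide [395.  -49.3   4.6] dr [-0.     0.    -0.503] dist 398 deg 29
```

Emit:
servo_tool:
  increments:
    - {"slide": [395, -49, 0], "dr": [0, 0, -0.503], "jaw": 0}
    - {"slide": [395, -49, 0], "dr": [0, 0, -0.503], "jaw": 0}
    - {"slide": [395, -49, 0], "dr": [0, 0, -0.503], "jaw": 0}
    - {"slide": [395, -49, 0], "dr": [0, 0, -0.503], "jaw": 0}
    - {"slide": [395, -49, 0], "dr": [0, 0, -0.503], "jaw": 0}
    - {"slide": [395, -49, 0], "dr": [0, 0, -0.503], "jaw": 0}
    - {"slide": [395, -49, 0], "dr": [0, 0, -0.503], "jaw": 0}
    - {"slide": [395, -49, 0], "dr": [0, 0, -0.503], "jaw": 0}
    - {"slide": [395, -49, 0], "dr": [0, 0, -0.503], "jaw": 0}
    - {"slide": [395, -49, 0], "dr": [0, 0, -0.503], "jaw": 0}
    - {"slide": [395, -49, 0], "dr": [0, 0, -0.503], "jaw": 0}
    - {"slide": [395, -49, 0], "dr": [0, 0, -0.503], "jaw": 0}
    - {"slide": [395, -49, 0], "dr": [0, 0, -0.503], "jaw": 0}

```text
t: 36.6
tool_pos: [0.5684, 0.0804, 0.305]
orientation: [-1.963, -2.453, 0.001]
force: [0.1, 0.3, 0.2]
opening: 0.0929
gripper_force: 0.0
```

```bash
cat > m.py <<'E'
from h import *
import sys
for n,b in dict(top=(385,220,500,335),scene=(140,235,265,350)).items():
    p,d=save(n,f'pics/{n}{sys.argv[1]}.png')
    r=segs(n,p,d,.058,b,'',.003); print(n,*rect(r[0]),round(r[2],4))
    r=segs(n,p,d,.058,b,'dark',.004); 
    if r: print(n,'patch',*rect(r[0]),len(r[1]))
    for i,bb in enumerate([(390,235,440,330),(441,235,500,330)] if n=='top' else [(200,250,262,345),(145,250,199,345)]):
        r=segs(n,p,d,.040,bb,'',.003)
        if r: print('bearer part',i,*rect(r[0]))
a=cv2.imread(f'pics/top{sys.argv[1]}.png')[225:340,380:505];b=cv2.imread(f'pics/scene{sys.argv[1]}.png')[245:360,140:265]
cv2.imwrite(f'pics/c{sys.argv[1]}.png',cv2.resize(np.hstack([a,b]),None,fx=3,fy=3,interpolation=2))
E
python3 m.py 5; python3 -c "
from h import *
plan(568,82,192.5,12.8)"
```

```text
top [ 504.2 -314.5] 170.8 57.1 73.2 0.0586
top patch [ 514.6 -287.2] 37.8 23.8 72.7 125
bearer part 0 [ 485.3 -246. ] 28.4 23.0 74.6
bearer part 1 [ 451.3 -361. ] 28.2 22.9 74.7
scene [ 508.3 -313.9] 169.1 60.8 72.9 0.058
scene patch [ 515.3 -284.7] 37.9 24.8 73.4 132
bearer part 0 [ 560.8 -267.9] 29.0 27.7 -18.1
bearer part 1 [ 527.5 -380. ] 31.5 29.0 73.7
slide [  1.3  -0.2 112.8] dr [-0.     0.    -0.002] dist 113 deg 0
```

Emit:
servo_tool:
  increments:
    - {"slide": [1.3, 0, 40], "dr": [0, 0, -0.002], "jaw": 0}
    - {"slide": [1.3, 0, 80], "dr": [0, 0, -0.002], "jaw": 0}
    - {"slide": [1.3, 0, 103], "dr": [0, 0, -0.002], "jaw": 0}
    - {"slide": [1.3, 0, 112], "dr": [0, 0, -0.002], "jaw": 0}
    - {"slide": [1.3, 0, 112.5], "dr": [0, 0, -0.002], "jaw": 0}
    - {"slide": [1.3, 0, 112.5], "dr": [0, 0, -0.002], "jaw": 0}
    - {"slide": [1.3, 0, 112.5], "dr": [0, 0, -0.002], "jaw": 1}
    - {"slide": [1.3, 0, 112.5], "dr": [0, 0, -0.002], "jaw": 1}
    - {"slide": [1.3, 0, 112.5], "dr": [0, 0, -0.002], "jaw": 1}
    - {"slide": [1.3, 0, 112.5], "dr": [0, 0, -0.002], "jaw": 1}
    - {"slide": [1.3, 0, 112.5], "dr": [0, 0, -0.002], "jaw": 1}
    - {"slide": [1.3, 0, 112.5], "dr": [0, 0, -0.002], "jaw": 1}
    - {"slide": [1.3, 0, 112.5], "dr": [0, 0, -0.002], "jaw": 1}
    - {"slide": [1.3, 0, 112.5], "dr": [0, 0, -0.002], "jaw": 1}
    - {"slide": [1.3, 0, 112.5], "dr": [0, 0, -0.002], "jaw": 1}
    - {"slide": [1.3, 0, 112.5], "dr": [0, 0, -0.002], "jaw": 1}
    - {"slide": [1.3, 0, 112.5], "dr": [0, 0, -0.002], "jaw": 1}
  force: 20

```text
t: 38.4
tool_pos: [0.5681, 0.0831, 0.1928]
orientation: [1.958, 2.457, -0.001]
force: [-1.8, -0.1, 0.3]
opening: 0.0458
gripper_force: 20.0
```

Emit:
servo_tool:
  increments:
    - {"slide": [0, 0, -15], "dr": [0, 0, 0], "jaw": 1}
    - {"slide": [0, 0, -50], "dr": [0, 0, 0], "jaw": 1}
    - {"slide": [0, 0, -90], "dr": [0, 0, 0], "jaw": 1}
    - {"slide": [0, 0, -130], "dr": [0, 0, 0], "jaw": 1}
    - {"slide": [0, 0, -140], "dr": [0, 0, 0], "jaw": 1}
    - {"slide": [0, 0, -140], "dr": [0, 0, 0], "jaw": 1}
    - {"slide": [0, 0, -140], "dr": [0, 0, 0], "jaw": 1}

```text
t: 39.1
tool_pos: [0.5678, 0.083, 0.332]
orientation: [-1.958, -2.456, 0.002]
force: [0.2, -0.4, -1.8]
opening: 0.0461
gripper_force: 20.0
```

```bash
python3 -c "
from h import *
plan(513.5,-285,320,-16.7)"
```

```text
slide [-346.6 -135.    12.2] dr [-0.001  0.     0.516] dist 372 deg 30
```

Emit:
servo_tool:
  increments:
    - {"slide": [-346.6, -135, 12], "dr": [0, 0, 0.516], "jaw": 1}
    - {"slide": [-346.6, -135, 12], "dr": [0, 0, 0.516], "jaw": 1}
    - {"slide": [-346.6, -135, 12], "dr": [0, 0, 0.516], "jaw": 1}
    - {"slide": [-346.6, -135, 12], "dr": [0, 0, 0.516], "jaw": 1}
    - {"slide": [-346.6, -135, 12], "dr": [0, 0, 0.516], "jaw": 1}
    - {"slide": [-346.6, -135, 12], "dr": [0, 0, 0.516], "jaw": 1}
    - {"slide": [-346.6, -135, 12], "dr": [0, 0, 0.516], "jaw": 1}
    - {"slide": [-346.6, -135, 12], "dr": [0, 0, 0.516], "jaw": 1}
    - {"slide": [-346.6, -135, 12], "dr": [0, 0, 0.516], "jaw": 1}
    - {"slide": [-346.6, -135, 12], "dr": [0, 0, 0.516], "jaw": 1}
    - {"slide": [-346.6, -135, 12], "dr": [0, 0, 0.516], "jaw": 1}
    - {"slide": [-346.6, -135, 12], "dr": [0, 0, 0.516], "jaw": 1}
    - {"slide": [-346.6, -135, 12], "dr": [0, 0, 0.516], "jaw": 1}
    - {"slide": [-346.6, -135, 12], "dr": [0, 0, 0.516], "jaw": 1}

```text
t: 40.5
tool_pos: [0.5142, -0.2842, 0.3211]
orientation: [2.519, 1.877, -0.0]
force: [-0.0, -0.8, -0.3]
opening: 0.0459
gripper_force: 20.0
```

```bash
python3 -c "
from h import *
plan(514,-285,247,-16.7)"
```

```text
slide [-0.8  0.1 74.1] dr [0.    0.    0.002] dist 74 deg 0
```

Emit:
servo_tool:
  increments:
    - {"slide": [-0.5, 0, 30], "dr": [0, 0, 0.002], "jaw": 1}
    - {"slide": [-0.5, 0, 55], "dr": [0, 0, 0.002], "jaw": 1}
    - {"slide": [-0.5, 0, 67], "dr": [0, 0, 0.002], "jaw": 1}
    - {"slide": [-0.5, 0, 72], "dr": [0, 0, 0.002], "jaw": 1}
    - {"slide": [-0.5, 0, 74], "dr": [0, 0, 0.002], "jaw": 1}
    - {"slide": [-0.5, 0, 74], "dr": [0, 0, 0.002], "jaw": 1}
    - {"slide": [-0.5, 0, 74], "dr": [0, 0, 0.002], "jaw": 1}
    - {"slide": [-0.5, 0, 74], "dr": [0, 0, 0.002], "jaw": 1}

```text
t: 41.3
tool_pos: [0.5141, -0.2857, 0.2481]
orientation: [2.52, 1.872, 0.001]
force: [1.1, -0.4, -0.9]
opening: 0.0459
gripper_force: 20.0
```

```bash
python3 -c "
from h import *
plan(514,-285,247,-16.7);print(read_state()['force'])"
```

```text
slide [ 0.6 -0.3  1.1] dr [ 0.002  0.001 -0.002] dist 1 deg 0
[ 1.13458246 -0.43473434 -0.85762444]
```

Emit:
servo_tool:
  increments:
    - {"slide": [0.5, 0, 1], "dr": [0, 0, 0], "jaw": 1}
    - {"slide": [0.5, 0, 1], "dr": [0, 0, 0], "jaw": 1}
    - {"slide": [0.5, 0, 1], "dr": [0, 0, 0], "jaw": 0.3}
    - {"slide": [0.5, 0, 1], "dr": [0, 0, 0], "jaw": 0.2}
    - {"slide": [0.5, 0, 1], "dr": [0, 0, 0], "jaw": 0.2}
    - {"slide": [0.5, 0, 1], "dr": [0, 0, 0], "jaw": 0.2}
    - {"slide": [0.5, 0, 1], "dr": [0, 0, 0], "jaw": 0.2}
    - {"slide": [0.5, 0, 1], "dr": [0, 0, 0], "jaw": 0.2}
    - {"slide": [0.5, 0, -30], "dr": [0, 0, 0], "jaw": 0.2}
    - {"slide": [0.5, 0, -60], "dr": [0, 0, 0], "jaw": 0.1}
    - {"slide": [0.5, 0, -75], "dr": [0, 0, 0], "jaw": 0}
    - {"slide": [0.5, 0, -75], "dr": [0, 0, 0], "jaw": 0}

```text
t: 42.5
tool_pos: [0.5148, -0.2855, 0.3249]
orientation: [2.518, 1.87, 0.002]
force: [-0.1, -0.3, -0.4]
opening: 0.0915
gripper_force: 0.0
```

```bash
python3 -c "
from h import *
plan(557.5,-65,320,-6)"
```

```text
slide [223.4 -22.8   4.4] dr [ 0.005  0.002 -0.188] dist 225 deg 11
```

Emit:
servo_tool:
  increments:
    - {"slide": [223, -23, 4], "dr": [0.005, 0.002, -0.188], "jaw": 0}
    - {"slide": [223, -23, 4], "dr": [0.005, 0.002, -0.188], "jaw": 0}
    - {"slide": [223, -23, 4], "dr": [0.005, 0.002, -0.188], "jaw": 0}
    - {"slide": [223, -23, 4], "dr": [0.005, 0.002, -0.188], "jaw": 0}
    - {"slide": [223, -23, 4], "dr": [0.005, 0.002, -0.188], "jaw": 0}
    - {"slide": [223, -23, 4], "dr": [0.005, 0.002, -0.188], "jaw": 0}
    - {"slide": [223, -23, 4], "dr": [0.005, 0.002, -0.188], "jaw": 0}
    - {"slide": [223, -23, 4], "dr": [0.005, 0.002, -0.188], "jaw": 0}
    - {"slide": [223, -23, 4], "dr": [0.005, 0.002, -0.188], "jaw": 0}

```text
t: 43.4
tool_pos: [0.556, -0.066, 0.3174]
orientation: [-2.333, -2.096, 0.003]
force: [-0.8, 0.2, 0.5]
opening: 0.0934
gripper_force: 0.0
```

```bash
cat > m2.py <<'E'
from h import *
import sys
tag=sys.argv[1]
for n,b in dict(top=(385,220,500,335),scene=(140,225,265,350)).items():
    p,d=save(n,f'pics/{n}{tag}.png')
    r=segs(n,p,d,.073,b,'',.003); print(n,'caul',*rect(r[0]),round(r[2],4))
    P=cloud(n,d); m=np.abs(P[:,:,2]-.058)<.003; m[:b[1]]=0; m[b[3]:]=0; m[:,:b[0]]=0; m[:,b[2]:]=0
    q=onplane(n,np.argwhere(m)[:,::-1],.058); print(n,'panel',*rect(q))
a=cv2.imread(f'pics/top{tag}.png')[225:340,380:505];b=cv2.imread(f'pics/scene{tag}.png')[235:350,140:265]
cv2.imwrite(f'pics/c{tag}.png',cv2.resize(np.hstack([a,b]),None,fx=3,fy=3,interpolation=2))
E
python3 m2.py 6; python3 -c "
from h import *
plan(557.5,-65,206,-6)"
```

```text
top caul [ 513.2 -286.2] 70.6 46.9 72.7 0.0736
top panel [ 504.4 -314.6] 170.8 56.8 73.3
scene caul [ 516.7 -285.9] 69.6 49.5 73.4 0.073
scene panel [ 508.9 -314.2] 168.9 61.0 73.2
slide [  0.8   1.8 111.7] dr [-0.005 -0.002 -0.002] dist 112 deg 0
```

View pics/c6.png

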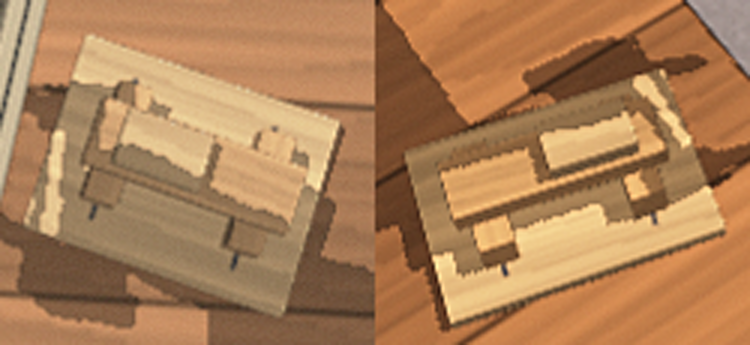

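Emit:
servo_tool:
  increments:
    - {"slide": [0.8, 1.8, 40], "dr": [-0.005, -0.002, 0], "jaw": 0}
    - {"slide": [0.8, 1.8, 80], "dr": [-0.005, -0.002, 0], "jaw": 0}
    - {"slide": [0.8, 1.8, 108], "dr": [-0.005, -0.002, 0], "jaw": 0}
    - {"slide": [0.8, 1.8, 119], "dr": [-0.005, -0.002, 0], "jaw": 0}
    - {"slide": [0.8, 1.8, 120], "dr": [-0.005, -0.002, 0], "jaw": 0}
    - {"slide": [0.8, 1.8, 120], "dr": [-0.005, -0.002, 0], "jaw": 0}
    - {"slide": [0.8, 1.8, 120], "dr": [-0.005, -0.002, 0], "jaw": 1}
    - {"slide": [0.8, 1.8, 120], "dr": [-0.005, -0.002, 0], "jaw": 1}
    - {"slide": [0.8, 1.8, 120], "dr": [-0.005, -0.002, 0], "jaw": 1}
    - {"slide": [0.8, 1.8, 120], "dr": [-0.005, -0.002, 0], "jaw": 1}
    - {"slide": [0.8, 1.8, 120], "dr": [-0.005, -0.002, 0], "jaw": 1}
    - {"slide": [0.8, 1.8, 120], "dr": [-0.005, -0.002, 0], "jaw": 1}
    - {"slide": [0.8, 1.8, 120], "dr": [-0.005, -0.002, 0], "jaw": 1}
    - {"slide": [0.8, 1.8, 120], "dr": [-0.005, -0.002, 0], "jaw": 1}
    - {"slide": [0.8, 1.8, 120], "dr": [-0.005, -0.002, 0], "jaw": 1}
    - {"slide": [0.8, 1.8, 120], "dr": [-0.005, -0.002, 0], "jaw": 1}
    - {"slide": [0.8, 1.8, 120], "dr": [-0.005, -0.002, 0], "jaw": 1}
  force: 45

```text
t: 45.2
tool_pos: [0.5577, -0.0638, 0.1979]
orientation: [2.335, 2.102, 0.001]
force: [1.1, -0.0, -0.6]
opening: 0.0453
gripper_force: 45.0
```

Emit:
servo_tool:
  increments:
    - {"slide": [0, 0, -10], "dr": [0, 0, 0], "jaw": 1}
    - {"slide": [0, 0, -40], "dr": [0, 0, 0], "jaw": 1}
    - {"slide": [0, 0, -80], "dr": [0, 0, 0], "jaw": 1}
    - {"slide": [0, 0, -120], "dr": [0, 0, 0], "jaw": 1}
    - {"slide": [0, 0, -150], "dr": [0, 0, 0], "jaw": 1}
    - {"slide": [0, 0, -150], "dr": [0, 0, 0], "jaw": 1}
    - {"slide": [0, 0, -150], "dr": [0, 0, 0], "jaw": 1}

```text
t: 45.9
tool_pos: [0.5573, -0.0638, 0.3471]
orientation: [-2.335, -2.102, -0.0]
force: [-0.5, 0.7, -5.8]
opening: 0.0455
gripper_force: 45.0
```

```bash
python3 -c "
from h import *
plan(514,-285.5,330,-16.7)"
```

```text
slide [-225.   -19.8   17.1] dr [-0.    -0.     0.186] dist 227 deg 11
```

Emit:
servo_tool:
  increments:
    - {"slide": [-224, -20, 17], "dr": [0, 0, 0.186], "jaw": 1}
    - {"slide": [-224, -20, 17], "dr": [0, 0, 0.186], "jaw": 1}
    - {"slide": [-224, -20, 17], "dr": [0, 0, 0.186], "jaw": 1}
    - {"slide": [-224, -20, 17], "dr": [0, 0, 0.186], "jaw": 1}
    - {"slide": [-224, -20, 17], "dr": [0, 0, 0.186], "jaw": 1}
    - {"slide": [-224, -20, 17], "dr": [0, 0, 0.186], "jaw": 1}
    - {"slide": [-224, -20, 17], "dr": [0, 0, 0.186], "jaw": 1}
    - {"slide": [-224, -20, 17], "dr": [0, 0, 0.186], "jaw": 1}
    - {"slide": [-224, -20, 17], "dr": [0, 0, 0.186], "jaw": 1}
    - {"slide": [-224, -20, 17], "dr": [0, 0, 0.186], "jaw": 1}
    - {"slide": [-224, -20, 17], "dr": [0, 0, 0.186], "jaw": 1}
    - {"slide": [-224, -20, 17], "dr": [0, 0, 0.186], "jaw": 1}

```text
t: 47.1
tool_pos: [0.5144, -0.2841, 0.331]
orientation: [2.519, 1.877, 0.001]
force: [-0.7, 0.3, -5.8]
opening: 0.0455
gripper_force: 45.0
```

```bash
python3 -c "
from h import *
plan(514.3,-284.3,272,-16.7)"
```

```text
slide [-0.2 -0.1 59. ] dr [ 0.    -0.     0.001] dist 59 deg 0
```

Emit:
servo_tool:
  increments:
    - {"slide": [0, 0, 25], "dr": [0, 0, 0], "jaw": 1}
    - {"slide": [0, 0, 45], "dr": [0, 0, 0], "jaw": 1}
    - {"slide": [0, 0, 55], "dr": [0, 0, 0], "jaw": 1}
    - {"slide": [0, 0, 59], "dr": [0, 0, 0], "jaw": 1}
    - {"slide": [0, 0, 60], "dr": [0, 0, 0], "jaw": 1}
    - {"slide": [0, 0, 61], "dr": [0, 0, 0], "jaw": 1}
    - {"slide": [0, 0, 62], "dr": [0, 0, 0], "jaw": 1}
    - {"slide": [0, 0, 62], "dr": [0, 0, 0], "jaw": 1}
    - {"slide": [0, 0, 62], "dr": [0, 0, 0], "jaw": 1}
    - {"slide": [0, 0, 62], "dr": [0, 0, 0], "jaw": 1}

```text
t: 48.1
tool_pos: [0.5143, -0.2846, 0.2691]
orientation: [2.52, 1.876, 0.001]
force: [-0.5, -1.3, -4.7]
opening: 0.046
gripper_force: 45.0
```

```bash
python3 -c "
from h import *
plan(514.3,-284.3,267,-16.7)"
```

```text
slide [ 0.3 -0.1  2.1] dr [ 0.001 -0.     0.   ] dist 2 deg 0
```

Emit:
servo_tool:
  increments:
    - {"slide": [0, 0, 0.7], "dr": [0, 0, 0], "jaw": 1}
    - {"slide": [0, 0, 1.3], "dr": [0, 0, 0], "jaw": 1}
    - {"slide": [0, 0, 1.8], "dr": [0, 0, 0], "jaw": 1}
    - {"slide": [0, 0, 1.8], "dr": [0, 0, 0], "jaw": 1}
    - {"slide": [0, 0, 1.8], "dr": [0, 0, 0], "jaw": 1}

```text
t: 48.6
tool_pos: [0.5142, -0.2845, 0.2669]
orientation: [-2.52, -1.876, -0.0]
force: [0.9, -0.4, -5.2]
opening: 0.0453
gripper_force: 45.0
```

Not in contact yet (−5.2 N is still the full weight), so lower in small steps.

Emit:
servo_tool:
  increments:
    - {"slide": [0, 0, 0.5], "dr": [0, 0, 0], "jaw": 1}
    - {"slide": [0, 0, 0.8], "dr": [0, 0, 0], "jaw": 1}
    - {"slide": [0, 0, 0.8], "dr": [0, 0, 0], "jaw": 1}

```text
t: 48.9
tool_pos: [0.5142, -0.2845, 0.2669]
orientation: [2.52, 1.876, 0.0]
force: [-4.0, 2.7, 3.5]
opening: 0.0455
gripper_force: 45.0
```

Contact, with about 8 N of load transferred. Release gently and retreat.

Emit:
servo_tool:
  increments:
    - {"slide": [0, 0, -0.3], "dr": [0, 0, 0], "jaw": 1}
    - {"slide": [0, 0, -0.3], "dr": [0, 0, 0], "jaw": 0.45}
    - {"slide": [0, 0, -0.3], "dr": [0, 0, 0], "jaw": 0.3}
    - {"slide": [0, 0, -0.3], "dr": [0, 0, 0], "jaw": 0.15}
    - {"slide": [0, 0, -0.3], "dr": [0, 0, 0], "jaw": 0.1}
    - {"slide": [0, 0, -0.3], "dr": [0, 0, 0], "jaw": 0.1}
    - {"slide": [0, 0, -0.3], "dr": [0, 0, 0], "jaw": 0.1}
    - {"slide": [0, 0, -0.3], "dr": [0, 0, 0], "jaw": 0.1}
    - {"slide": [0, 0, -0.3], "dr": [0, 0, 0], "jaw": 0.1}
    - {"slide": [0, 0, -20], "dr": [0, 0, 0], "jaw": 0.1}
    - {"slide": [0, 0, -60], "dr": [0, 0, 0], "jaw": 0.1}
    - {"slide": [0, 0, -90], "dr": [0, 0, 0], "jaw": 0.1}
    - {"slide": [150, 0, -90], "dr": [0, 0, 0], "jaw": 0.1}
    - {"slide": [200, 0, -90], "dr": [0, 0, 0], "jaw": 0.1}
    - {"slide": [250, 0, -90], "dr": [0, 0, 0], "jaw": 0.1}
    - {"slide": [300, 0, -90], "dr": [0, 0, 0], "jaw": 0.1}
    - {"slide": [300, 0, -90], "dr": [0, 0, 0], "jaw": 0.1}
    - {"slide": [300, 0, -90], "dr": [0, 0, 0], "jaw": 0.1}
    - {"slide": [300, 0, -90], "dr": [0, 0, 0], "jaw": 0.1}
    - {"slide": [300, 0, -90], "dr": [0, 0, 0], "jaw": 0.1}

```text
t: 50.9
tool_pos: [0.6003, 0.0041, 0.3561]
orientation: [2.517, 1.88, -0.0]
force: [-0.1, -0.6, -0.0]
opening: 0.0837
gripper_force: 0.0
```

```bash
python3 m2.py 7; python3 - <<'E'
from h import *
for n,b in dict(top=(385,220,500,335),scene=(140,205,265,350)).items():
    p=cv2.imread(f'pics/{n}7.png')[:,:,::-1].copy(); d=np.load(f'pics/{n}7_d.npy')
    r=segs(n,p,d,.119,b,'',.004); print(n,'weight',*rect(r[0]),r[1].mean(0).round(4),r[2])
    P=cloud(n,d); m=np.abs(P[:,:,2]-.073)<.003; m[:b[1]]=0; m[b[3]:]=0; m[:,:b[0]]=0; m[:,b[2]:]=0
    print('caul',*rect(onplane(n,np.argwhere(m)[:,::-1],.073)))
    B=dict(top=dict(tape=(195,272,232,303,.06),tin=(135,265,175,305,.038)),scene=dict(tape=(345,155,380,195,.06),tin=(380,140,418,170,.038)))[n]
    for k,q in B.items():
        r=segs(n,p,d,q[4],q[:4],''); print(k,r and rect(r[0]))
E
```

```text
top caul [ 518.9 -265.1] 49.6 29.2 -10.0 0.0731
top panel [ 504.3 -314.6] 170.9 56.8 73.3
scene caul [ 519.8 -272.5] 48.6 42.3 -17.9 0.0731
scene panel [ 508.4 -314. ] 168.9 60.1 73.3
top weight [ 512.7 -284.9] 46.1 43.2 1.0 [ 0.5128 -0.2854  0.119 ] 0.11979389153676906
caul [ 512.8 -286.1] 70.6 47.3 72.9
tape (array([455.6, 231.8]), 64.3, 37.7, -77.8)
tin (array([453.8, 372.4]), 72.6, 69.7, -86.6)
scene weight [ 517.3 -285.9] 45.3 44.6 51.1 [ 0.5166 -0.2854  0.119 ] 0.11869310340127157
caul [ 516.2 -285.9] 69.4 48.6 73.4
tape (array([461.5, 230.5]), 71.1, 37.1, -75.9)
tin (array([457.4, 372. ]), 73.6, 71.0, -39.3)
```

View pics/c7.png

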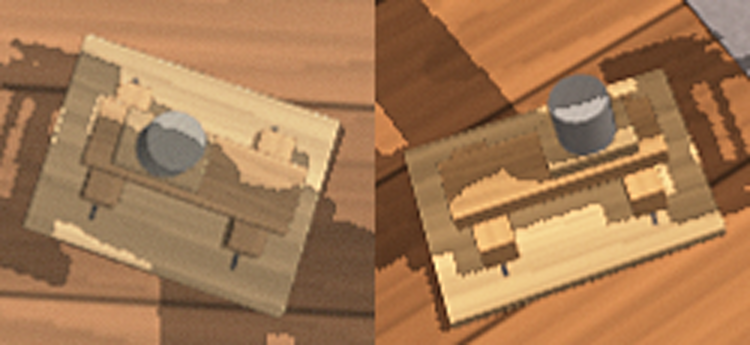

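The weight stands upright on the caul, within about 1 mm of its middle. The stack is centred, and the tape and tin haven't moved. Handing in.

```bash
python3 -c "
from plant import *
print(close_job())"
```

```text
the job is handed in; nothing more can be done
None
```

The job is handed in at about 51 s of the 144 s allowed: bearers, panel, caul and weight were placed in that order, all within about 2 mm of centre in the camera views, with the tape measure and screw tin undisturbed.

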